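# Ring and cap the pipe stubs

## Task

First slip every loose steel ring over a pipe stub of its own, right down onto the fixture plate. Then, with the two-tined lifter, slide under each cap plate on the slab and lay it flat and centred on top of a stub of its own (any stub); the caps are cleaned for welding, so only the lifter may touch them, never the gripper or arm. When every cap is on, lay the lifter back flat on the middle of its mat; leave the bottle and the tin alone. There can be fewer rings or caps than stubs.

Things in the scene. Friction and masses are not known exactly. Their poses are not given: they have to be found in the camera images.
- fixture: Fixed dark steel plate 100 (x) x 330 (y) x 10 mm with three upright pipe stubs in a row at y = -110, 0, +110 mm. Stub: 34 mm outside diameter, 65 mm tall above the plate, top 75 mm above the bench. Origin: centre of the plate's underside, on the bench; x points away from the robot (yaw within 0.12 rad), z up. Left or right of the robot.
- slab: Fixed dark steel slab 120 (x) x 330 (y) x 10 mm with the cap plates on it. Along its far (+x) edge runs a fence 12 mm high above the slab's top; its near face is at x = +48 mm. Origin: centre of the underside, on the bench; x points away from the robot (yaw within 0.12 rad), z up. On the other side from the fixture.
- mat: Fixed black rubber mat 250 (x) x 110 (y) x 4 mm on the bench in front of the robot, roughly crosswise. Origin: centre of its underside; x along its length.
- lifter: Loose two-tined spatula, 0.22 kg, flat on the mat: aluminium blade 2.5 mm thick, 78 wide, with an upright grip block above its rear. Origin: on the blade's underside, below the grip's centre; x to the tine tips, z up. Blade from x = -17 to +153 mm (last 14 mm taper thin); solid to x = +65, then two tines 18 mm wide (|y| = 21 to 39 mm) with an open slot 42 mm wide between them.
- lifter_grip (a point): Centre of the lifter's upright wooden grip block, 58 mm above the lifter's origin; axes as the lifter's. Block 44 (x) x 26 (y) mm, from 33 to 83 mm above the blade's underside, to be pinched across its 26 mm width.
- lifter_mid (a point): Middle of the lifter: point on its underside 66 mm ahead of its origin.
- stub0_top (a point): Centre of the top face of the pipe stub at y = -110 mm of the fixture; 65 mm above the fixture plate; axes as the fixture's.
- stub1_top (a point): Centre of the top face of the pipe stub at y = 0 mm of the fixture; 65 mm above the fixture plate; axes as the fixture's.
- stub2_top (a point): Centre of the top face of the pipe stub at y = 110 mm of the fixture; 65 mm above the fixture plate; axes as the fixture's.
- ring0: Loose plain steel ring, outside diameter 64, bore 40, height 24 mm, 0.25 kg, lying flat on the bench. Origin: centre of its underside; z up along the bore. May be absent.
- ring1: Loose plain steel ring, outside diameter 64, bore 40, height 24 mm, 0.25 kg, lying flat on the bench. Origin: centre of its underside; z up along the bore. May be absent.
- ring2: Loose plain steel ring, outside diameter 64, bore 40, height 24 mm, 0.25 kg, lying flat on the bench. Origin: centre of its underside; z up along the bore. May be absent.
- cap0: Loose steel cap plate: square, 82 x 82 mm, 6 mm thick, 0.16 kg, flat on the slab up to 20 mm short of the fence, yaw within 0.15 rad of the slab's. Its lower edges are bevelled (underside 66 mm square, widening to 82 mm at 4 mm height): a thin blade pushed along the slab slides under once the cap bears on the fence. Origin: centre of its underside; z up. May be absent.
- cap1: Loose steel cap plate: square, 82 x 82 mm, 6 mm thick, 0.16 kg, flat on the slab up to 20 mm short of the fence, yaw within 0.15 rad of the slab's. Its lower edges are bevelled (underside 66 mm square, widening to 82 mm at 4 mm height): a thin blade pushed along the slab slides under once the cap bears on the fence. Origin: centre of its underside; z up. May be absent.
- cap2: Loose steel cap plate: square, 82 x 82 mm, 6 mm thick, 0.16 kg, flat on the slab up to 20 mm short of the fence, yaw within 0.15 rad of the slab's. Its lower edges are bevelled (underside 66 mm square, widening to 82 mm at 4 mm height): a thin blade pushed along the slab slides under once the cap bears on the fence. Origin: centre of its underside; z up. May be absent.
- bottle: Bystander: bottle, 66 mm in diameter, 160 mm tall, beyond the work. Origin: centre of its base.
- tin: Bystander: open metal cup, 80 mm in diameter, 100 mm tall, beyond the work. Origin: centre of its base.
Not all that is in view belongs to the job. What is shaped like the ring2 but orange is not meant.

How it is judged:
By the outcome, as a careful person would: the job done as asked, in the order asked, and still so for the second after the job is handed in, with the robot touching nothing.
Of ring0, ring1, ring2 only 2 to 3 are there at a start; the rules pass over those that are not, and their reading is None.
Of cap0, cap1, cap2 only 2 to 3 are there at a start; the rules pass over those that are not, and their reading is None.
At some moment in a run one of ring0, ring1, ring2 may be knocked a few centimetres aside while the robot is not near it.
It also fails if it takes over 210 s, if anything falls off the work surface, if the arm or the gripper's body presses on something with over 40 N, if the wrist force passes 120 N, or if a joint passes its speed limit or range.

## Robot

A 6-joint arm with a two-finger parallel gripper is mounted at the origin on the work surface. World frame = base frame: x ahead of the robot, y to its left, z up, the work surface at z = 0. Lengths are in m, angles in rad, forces in N, time in s.
With the tool pointing down it reaches from about 0.3 to 1 m from the base axis. Payload 5.1 kg.
Tool frame: the origin (TCP) lies at the very end of the fingers, on their centre line; the grasp point (between the pads) lies 19 mm behind it; z points along the fingers, y is the line along which they close (so a half turn about z gives the same grasp; the last joint's range is limited). The gripper opens to 95 mm and grips with 3 to 60 N. Pads are 20 mm wide; open, the fingers measure 119 mm over their backs; the gripper's body (75 mm by 180 mm) begins 59 mm behind the grasp point.
Start: joints at [-1.419, 0.124, 1.65, -0, 1.367, -0.083], TCP at [0.151, -0.632, 0.215] pointing down, gripper open.
Joint ranges: [-2.61, 2.61], [-1.02, 2.33], [0.03, 2.71], [-1.35, 4.49], [0.32, 2.68], [-2.91, 2.91]. Speed limits (rad/s): [2.57, 2.57, 3.14, 3.14, 3.14, 3.14].

## Interface

Orientations are given as a unit quaternion [w, x, y, z].
In Python, from station import bot gives the robot as it stands.
- The arm moves only by the tool send_rows, never from a script. Its argument "moves" is text: rows parted by semicolons, each of 7 numbers parted by spaces: the turn, a rotation vector about the tool's x, y, z in degrees, then the shift along the tool's x, y, z in m, then the opening, from -1 (shut) to 1 (fully open). A call has 1 to 12 rows; each row shifts and turns the commanded pose from where the row before left it, along the tool's axes as they then stand; what a row does not reach is not made up. A row lasts 1/12 s, in which the tool goes at most 41.7 mm and 7.16 degrees, less where a joint would pass 70% of its speed; a pose out of reach is approached as far as the arm can. A call is refused whole if a number of a shift passes 0.0417 or a number of a turn 7.16, either way. A call with a gripper value outside its range is refused whole. The fingers move at their own pace and stop on an object; "newtons" is the grip in N (left out, the last holds). Time passes only in rows, so rows that do not move let the fingers close. It gives the time, the measured TCP pose, the force, the opening and the grip force at its end, in the units of the state.
- bot.state(): the state, without advancing time (a new reading comes with each control period).
- bot.snapshot(name): name is "scene" or "top" or "wrist"; returns (picture, depth): 400x640x3 uint8, red, green, blue; 400x640 float32, m along the optical axis (not along the pixel's ray), 0 where there is no reading.
- bot.camera_model(name): a dict with "fov_y" (degrees; the focal length in pixels is half the picture's height over the tangent of half this angle, whatever the lens; pixels are square), "cx", "cy" (the principal point, pixels), "origin" and "rotation" of the camera in the world. Camera axes: x right, y down, z forward; pixel columns grow to the right and rows downward; lengths in m; the calibration is good to about 2 mm. The wrist camera is an equidistant fisheye: a pixel r from the principal point sees the ray r / f radians off the axis. A picture is of the moment at which its call begins: read the wrist's pose just before it. camera_model takes no time and is no camera call; for the wrist camera it gives the pose at the moment of the call.
- bot.hand_in(): hands the job in; it is judged then, once.
The state is a dict: "clock": time; "qpos": joint angles; "qd": joint speeds; "effort": joint torques, N m; "position": TCP position; "ee_rot": TCP orientation; "contact_force": force on the tool from outside, world axes, zero at the start; "wrist_torque": the same for the moment, N m; "gripper_width": opening from 0.0 (shut) to 1.0 (fully open); "grip_force": force on a finger pad.
Only numpy, scipy, OpenCV 4.12 (cv2) and the standard library are available. Lean on these libraries where they do the work, as an engineer would, in place of code of your own. Each camera call takes 0.05 s, during which the arm holds its last target. There are 200 camera calls.

## Working session

There is one attempt and no reset: what is moved stays moved. The work goes in short steps, Python scripts to look and compute and a tool call to move; the robot and the scene stay as the last step left them, time stands still between calls to the robot, and variables do not carry over. Pictures are saved under pics/ and viewed, at most 14 in all, crops included, and the job is handed in when it is done.

Besides the shell and the picture viewer there is one more tool, called as name(argument=value, ...) on one line, values as JSON. send_rows: Moves the arm, as the interface text tells. Its arguments: {"type":"object","properties":{"moves":{"type":"string"},"newtons":{"type":"number"}},"required":["moves"]}

```bash
ls; mkdir -p pics; python3 - <<'E'
from station import bot
import cv2,numpy as np
s=bot.state(); print({k:np.round(v,3).tolist() for k,v in s.items()})
for n in("scene","top"):
    p,d=bot.snapshot(n); m=bot.camera_model(n); print(n,m)
    cv2.imwrite(f"pics/{n}0.png",p[:,:,::-1]); np.savez(f"{n}0.npz",p=p,d=d)
E
```

```text
pics
{'clock': 0.0, 'qpos': [-1.419, 0.125, 1.652, -0.0, 1.367, -0.083], 'qd': [0.001, -0.002, -0.001, 0.0, -0.001, -0.001], 'effort': [0.0, -41.76, -35.993, 0.077, 0.049, -0.0], 'position': [0.151, -0.632, 0.213], 'ee_rot': [-0.001, 0.993, 0.117, -0.0], 'contact_force': [0.331, -0.94, 1.142], 'wrist_torque': [0.025, 0.022, -0.037], 'grip_force': 0.0, 'gripper_width': 1.002}
scene {'fov_y': 46.78058641012598, 'cx': 314.2014444657651, 'cy': 199.0949963723717, 'origin': array([0.8771324 , 0.61929027, 1.02750389]), 'rotation': array([-0.07598615,  0.26444248,  0.91488536, -0.29543368])}
top {'fov_y': 55.712208027009936, 'cx': 316.0110310444115, 'cy': 192.96891358810808, 'origin': array([0.35887015, 0.06394892, 0.93502058]), 'rotation': array([-0.08118073,  0.71070149, -0.69390067,  0.08255258])}
```

View pics/scene0.png

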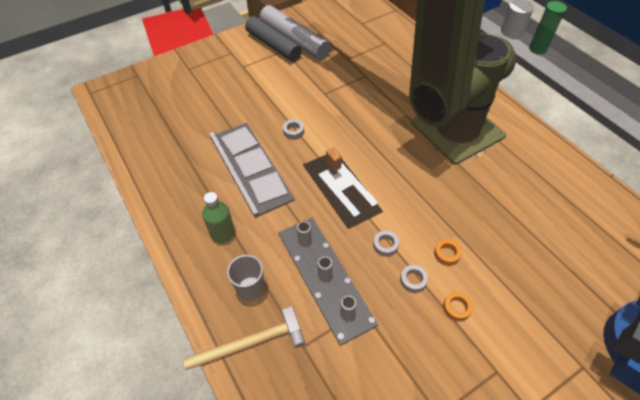

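View pics/top0.png

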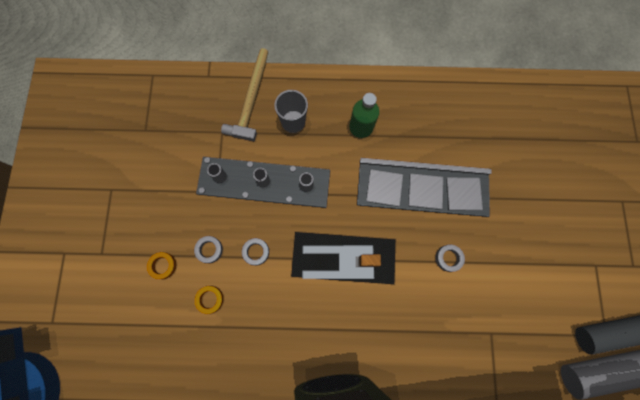

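Top view: grey rings at (208,249), (255,251) and (450,258). The fixture stubs are at (215,170), (261,175) and (306,181). The three caps are at (384,188), (426,190) and (465,194) on the slab, with its fence at the far edge. The lifter is on its mat with the tines pointing left (+y) and the grip at (371,260). The orange rings are decoys.

```bash
cat > h.py <<'E'
import numpy as np, cv2
from scipy.spatial.transform import Rotation as R
from station import bot
def rot(q): return R.from_quat([q[1],q[2],q[3],q[0]])
def f_of(m): return 200/np.tan(np.radians(m["fov_y"]/2))
def dirs(m,uv,fish=False):
    uv=np.atleast_2d(uv).astype(float); a=(uv-[m["cx"],m["cy"]])/f_of(m)
    if fish:
        t=np.linalg.norm(a,axis=1,keepdims=True)+1e-12
        v=np.hstack([a/t*np.sin(t),np.cos(t)])
    else: v=np.hstack([a,np.ones((len(a),1))])
    return rot(m["rotation"]).apply(v)
def cast(m,uv,z,fish=False):
    d=dirs(m,uv,fish); o=np.asarray(m["origin"]); return o+d*((z-o[2])/d[:,2])[:,None]
def cloud(m,d,fish=False):
    v,u=np.mgrid[:400,:640]; w=np.stack([u.ravel(),v.ravel()],1)
    D=dirs(m,w,fish); fw=rot(m["rotation"]).apply([0,0,1])
    P=np.asarray(m["origin"])+D*(d.ravel()/(D@fw))[:,None]
    return P.reshape(400,640,3)
def circ(p):
    A=np.c_[2*p[:,:2],np.ones(len(p))]; x=np.linalg.lstsq(A,(p[:,:2]**2).sum(1),rcond=None)[0]
    return x[:2],np.sqrt(x[2]+x[:2]@x[:2])
E
python3 - <<'E'
from h import *
for n in("top","scene"):
    z=np.load(n+"0.npz");p,d=z["p"],z["d"];m=bot.camera_model(n);P=cloud(m,d)
    hsv=cv2.cvtColor(p,cv2.COLOR_RGB2HSV)
    Z=P[...,2]; B=(P[...,0]>0.2)&(P[...,0]<.75)&(abs(P[...,1])<.6)
    w=B&(hsv[...,1]>90)&(hsv[...,0]<18); print(n,"bench z",np.median(Z[w]),np.std(Z[w]))
    g=(B&(hsv[...,1]<70)&(d>0)).astype(np.uint8)
    k,l,s,c=cv2.connectedComponentsWithStats(g)
    for i in range(1,k):
        if s[i,4]<60: continue
        q=P[l==i]; r=cv2.minAreaRect((q[:,:2]*1000).astype(np.float32))
        print(s[i].tolist(),"cen",q.mean(0).round(3),"z5/50/95",np.percentile(q[:,2],[5,50,95]).round(4),"rect",np.round(r[0]),np.round(r[1]),round(r[2],1),"V",int(np.median(hsv[...,2][l==i])))
E
```

```text
top bench z -7.602204303336357e-05 0.0840218100451115
[278, 113, 26, 20, 297] cen [0.742 0.128 0.061] z5/50/95 [0.0094 0.0645 0.1002] rect [742. 130.] [60. 15.] 89.6 V 43
[221, 125, 35, 16, 378] cen [0.732 0.267 0.022] z5/50/95 [0.0052 0.0246 0.0279] rect [736. 273.] [97. 25.] 78.6 V 128
[196, 157, 134, 51, 4924] cen [0.601 0.197 0.018] z5/50/95 [0.007  0.0103 0.0747] rect [606. 200.] [332.  99.] 85.3 V 82
[357, 158, 135, 59, 6258] cen [ 0.599 -0.205  0.014] z5/50/95 [0.0077 0.0147 0.0216] rect [ 601. -206.] [330. 122.] 85.9 V 136
[292, 233, 103, 51, 4131] cen [ 0.419 -0.001  0.005] z5/50/95 [0.0015 0.0048 0.0083] rect [419.  -6.] [246. 108.] 87.5 V 33
[194, 236, 28, 27, 429] cen [0.43  0.321 0.02 ] z5/50/95 [-0.0001  0.0232  0.0262] rect [431. 325.] [62. 72.] 2.3 V 134
[242, 238, 27, 27, 391] cen [0.428 0.207 0.021] z5/50/95 [0.0005 0.0232 0.0263] rect [429. 209.] [62. 67.] 5.7 V 146
[436, 245, 29, 27, 440] cen [ 0.424 -0.259  0.02 ] z5/50/95 [0.0055 0.0231 0.0261] rect [ 424. -261.] [63. 61.] 82.0 V 136
[575, 322, 43, 32, 1023] cen [ 0.254 -0.566  0.046] z5/50/95 [0.0127 0.0513 0.0
[... 618 characters left out ...]
13] cen [0.421 0.006 0.004] z5/50/95 [-0.      0.0042  0.0084] rect [416.   4.] [196. 111.] 86.9 V 203
[279, 218, 99, 127, 5065] cen [0.61  0.215 0.018] z5/50/95 [0.0056 0.0093 0.0735] rect [606. 195.] [336. 100.] 85.3 V 124
[374, 231, 25, 25, 390] cen [0.431 0.209 0.019] z5/50/95 [0.0029 0.0214 0.0251] rect [426. 203.] [78. 60.] 55.2 V 197
[248, 255, 15, 24, 195] cen [0.743 0.12  0.071] z5/50/95 [0.0168 0.0782 0.1001] rect [739. 104.] [114.  24.] 75.2 V 107
[401, 265, 27, 27, 436] cen [0.433 0.322 0.019] z5/50/95 [0.0016 0.0213 0.0249] rect [429. 316.] [76. 62.] 59.8 V 200
[282, 306, 22, 40, 427] cen [0.736 0.268 0.023] z5/50/95 [0.0181 0.024  0.0274] rect [735. 264.] [100.  26.] 77.7 V 210
```

```bash
cat >> h.py <<'E'
def view(n):
    m=bot.camera_model(n); p,d=bot.snapshot(n); return m,p,d,cv2.cvtColor(p,cv2.COLOR_RGB2HSV),cloud(m,d,n=="wrist")
def blobs(mask,lo,hi):
    k,l,s,c=cv2.connectedComponentsWithStats(mask.astype(np.uint8)); return [l==i for i in range(1,k) if lo<s[i,4]<hi]
def ringsat(n,v=None):
    m,p,d,hsv,P=v or view(n); x,y,z=P[...,0],P[...,1],P[...,2]
    out=[]
    for b in blobs((hsv[...,1]<80)&(z>.019)&(z<.03)&(x>.28)&(x<.54)&(abs(y)<.6)&~((abs(y)<.17)),80,1500):
        # outline of the top face, cast on its plane
        c,_=cv2.findContours(b.astype(np.uint8),0,1); e=cv2.fitEllipse(c[0]); q=cast(m,c[0][:,0],.024); cc,r=circ(q)
        out.append((cc.round(4).tolist(),round(float(r),4),P[b][:,:2].mean(0).round(4).tolist()))
    return out
E
python3 - <<'E'
from h import *
for n in("top","scene"):
    z=np.load(n+"0.npz");p,d=z["p"],z["d"];m=bot.camera_model(n);P=cloud(m,d);hsv=cv2.cvtColor(p,cv2.COLOR_RGB2HSV)
    print(n); [print(" ring",r) for r in ringsat(n,(m,p,d,hsv,P))]
    X,Y,Z=P[...,0],P[...,1],P[...,2]
    F=(Y>.02)&(Y<.4)&(X>.5)&(X<.72)
    for b in blobs(F&(Z>.066)&(Z<.085)&(hsv[...,1]<90),10,400):
        c,_=cv2.findContours(b.astype(np.uint8),0,1); print(" stub",P[b].mean(0).round(4),b.sum(),circ(cast(m,c[0][:,0],.075)))
    S=(Y<-.02)&(Y>-.4)&(X>.5)&(X<.72)
    capm=S&(Z>.0125)&(Z<.0185)&(hsv[...,2]>120)
    capm=cv2.morphologyEx(capm.astype(np.uint8),cv2.MORPH_OPEN,np.ones((3,3)))
    for b in blobs(capm,200,4000):
        q=cast(m,np.argwhere(b)[:,::-1],.016); r=cv2.minAreaRect((q[:,:2]*1000).astype(np.float32)); print(" cap",q[:,:2].mean(0).round(4),np.round(r[0],1),np.round(r[1],1),round(r[2],2))
    fe=S&(Z>.019)&(Z<.03); q=P[fe]; 
    print(" fence",cv2.minAreaRect((q[:,:2]*1000).astype(np.float32)))
    M=(abs(Y)<.2)&(X>.3)&(X<.5)
    for b in blobs(M&(hsv[...,2]<80)&(Z<.015)&(Z>-.01),500,9000): 
        q=cast(m,np.argwhere(b)[:,::-1],.004); print(" mat",cv2.minAreaRect((q[:,:2]*1000).astype(np.float32)))
    for b in blobs(M&(hsv[...,1]<60)&(hsv[...,2]>110)&(Z<.02)&(Z>-.01),100,9000): 
        q=cast(m,np.argwhere(b)[:,::-1],.0065); print(" blade",cv2.minAreaRect((q[:,:2]*1000).astype(np.float32)),b.sum())
    for b in blobs(M&(Z>.075)&(Z<.1),10,900): print(" grip",P[b].mean(0),b.sum(),cv2.minAreaRect((P[b][:,:2]*1000).astype(np.float32)))
E
```

```text
top
 ring ([0.4314, 0.3198], 0.0306, [0.4311, 0.3198])
 ring ([0.4289, 0.2064], 0.0306, [0.4287, 0.2066])
 ring ([0.4247, -0.2605], 0.0306, [0.4244, -0.2606])
 stub [0.6139 0.3061 0.0745] 165 (array([0.61375374, 0.30603434]), np.float64(0.01646375054385157))
 stub [0.605  0.1971 0.0747] 161 (array([0.60498338, 0.19707248]), np.float64(0.01623913205098165))
 stub [0.5963 0.0882 0.0747] 161 (array([0.59630878, 0.08820499]), np.float64(0.016091839125950764))
 cap [ 0.5974 -0.108 ] [ 595.6 -106.9] [81.1 80.6] 82.26
 cap [ 0.5871 -0.2071] [ 589.2 -210.2] [80.1 80.2] 86.07
 cap [ 0.5848 -0.3043] [ 585.4 -305.9] [77.1 79.9] 1.39
 fence ((604.197265625, -208.1808624267578), (329.32977294921875, 113.86438751220703), 86.2551498413086)
 mat ((419.62957763671875, -6.083412170410156), (249.89251708984375, 108.51951599121094), 87.12655639648438)
 blade ((408.5170593261719, 7.9462127685546875), (76.24823760986328, 169.06961059570312), 1.3643053770065308) 1470
 grip [ 0.41114141 -0.05952934  0.08652788] 239 ((411.210693359375, -59.846553802490234), (24.623655319213867, 42.699546813964844), 0.7415507
[... 308 characters left out ...]
rray([0.60702295, 0.20114531]), np.float64(0.016607135667068274))
 stub [0.6154 0.3098 0.0732] 194 (array([0.61585351, 0.31030579]), np.float64(0.01661042309551807))
 cap [ 0.5891 -0.2932] [ 588.2 -287.9] [75.1 77.3] 57.21
 fence ((606.003662109375, -204.01568603515625), (327.1510314941406, 108.81634521484375), 86.14688110351562)
 mat ((425.2724304199219, -5.6279449462890625), (242.8603973388672, 100.20480346679688), 88.59024047851562)
 blade ((410.3564453125, 8.209022521972656), (84.17401123046875, 176.40611267089844), 0.7982463836669922) 1097
 grip [ 0.41347232 -0.05639718  0.0836284 ] 152 ((412.6892395019531, -58.69270324707031), (46.76776123046875, 26.970539093017578), 89.02297973632812)
```

```bash
cat >> h.py <<'E'
def yaw_of(s=None):
    s=s or bot.state(); M=rot(s["ee_rot"]).as_matrix(); return np.degrees(np.arctan2(M[1,0],M[0,0])),M
def go(x,y,z=None,yaw=None):
    "shift in tool axes after turning in place to yaw (deg)"
    s=bot.state(); a,M=yaw_of(s); p=np.array(s["position"]); yaw=a if yaw is None else yaw
    z=p[2] if z is None else z; c,t=np.cos(np.radians(yaw)),np.sin(np.radians(yaw)); d=np.array([x,y,z])-p
    print("turn z",round(a-yaw,2),"shift",np.round([c*d[0]+t*d[1],t*d[0]-c*d[1],-d[2]],4),"dist",round(np.linalg.norm(d),3))
def st():
    s=bot.state(); a,M=yaw_of(s); print("t",round(s["clock"],2),"p",np.round(s["position"],4),"yaw",round(a,2),"tool z",M[:,2].round(4),"F",np.round(s["contact_force"],1),"w",round(s["gripper_width"],3),"g",round(s["grip_force"],1))
E
python3 -c "
from h import *
st(); go(.4255,-.259,.10,-4.5)"
```

```text
t 0.1 p [ 0.1511 -0.6316  0.2135] yaw 13.45 tool z [-3.0e-04  1.9e-03 -1.0e+00] F [-0.3  0.2  1. ] w 0.998 g 0.0
turn z 17.95 shift [ 0.2443 -0.393   0.1135] dist 0.476
```

send_rows(moves="0 0 6 0 0 0 1; 0 0 6 0 0 0 1; 0 0 6 0 0 0 1; 0 0 0 .0175 -.0281 0 1; 0 0 0 .0175 -.0281 0 1; 0 0 0 .0175 -.0281 0 1; 0 0 0 .0175 -.0281 0 1; 0 0 0 .0175 -.0281 0 1; 0 0 0 .0175 -.0281 0 1; 0 0 0 .0175 -.0281 0 1; 0 0 0 .0175 -.0281 .01 1; 0 0 0 .0175 -.0281 .02 1", newtons=20)

```text
clock: 1.1
position: [0.3299, -0.3925, 0.1869]
ee_rot: [0.002, 0.999, -0.04, 0.002]
contact_force: [0.7, -1.0, 0.6]
gripper_width: 0.999
grip_force: 0.0
```

send_rows(moves="0 0 0 .0175 -.0281 .02 1; 0 0 0 .0175 -.0281 .02 1; 0 0 0 .0175 -.0281 .02 1; 0 0 0 .0175 -.0281 .02 1; 0 0 0 .0175 -.0281 0 1; 0 0 0 0 0 0 1;0 0 0 0 0 0 1")

```text
clock: 1.68
position: [0.4269, -0.258, 0.1039]
ee_rot: [-0.0, 0.999, -0.038, -0.001]
contact_force: [-0.2, -0.4, 0.7]
gripper_width: 0.998
grip_force: 0.0
```

```bash
python3 - <<'E'
from h import *
st(); go(.4255,-.259,.008,-4.5)
m=bot.camera_model("wrist"); p,d=bot.snapshot("wrist"); cv2.imwrite("pics/w1.png",p[:,:,::-1]); print(m)
P=cloud(m,d,True); np.savez("w1.npz",p=p,d=d)
for n in("top","scene"): print(n,ringsat(n))
E
```

```text
t 1.68 p [ 0.4269 -0.258   0.1039] yaw -4.35 tool z [-1.2e-03  6.0e-04 -1.0e+00] F [-0.2 -0.4  0.7] w 0.998 g 0.0
turn z 0.15 shift [-0.0013  0.0011  0.0959] dist 0.096
{'fov_y': 65.70646984690485, 'cx': 318.8033966983008, 'cy': 200.63986347052565, 'origin': array([ 0.49610244, -0.26345509,  0.27332892]), 'rotation': array([-0.08525104, -0.67413922,  0.72778834,  0.09269685])}
top [([0.4314, 0.3196], 0.0307, [0.431, 0.3197]), ([0.4289, 0.2064], 0.0306, [0.4287, 0.2065]), ([0.4137, -0.2614], 0.0196, [0.4019, -0.2629])]
scene [([0.4262, -0.2573], 0.0305, [0.4258, -0.2575]), ([0.4302, 0.209], 0.0304, [0.4297, 0.2089]), ([0.4326, 0.3226], 0.0306, [0.4322, 0.3224])]
```

View pics/w1.png

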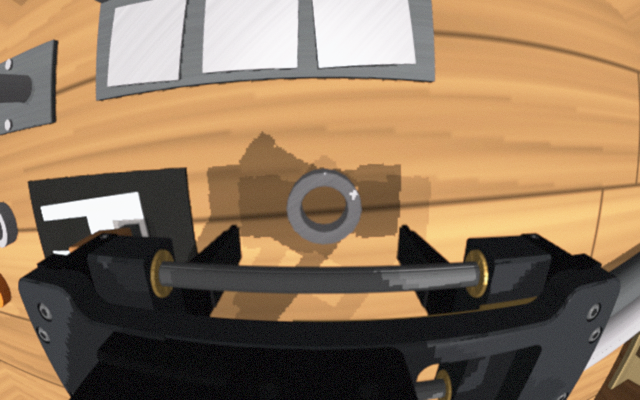

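Wrist view: the ring is centred between the fingers at about (324,207), and the slab with its caps is above it. I'll descend, squeeze, turn 90° and squeeze again to centre the ring in the hand.

send_rows(moves="0 0 0 -.001 .001 .03 1; 0 0 0 0 0 .03 1; 0 0 0 0 0 .025 1; 0 0 0 0 0 .012 1; 0 0 0 0 0 0 -1; 0 0 0 0 0 0 -1; 0 0 0 0 0 0 -1; 0 0 0 0 0 0 -1; 0 0 0 0 0 0 -1; 0 0 0 0 0 0 -1")

```text
clock: 2.67
position: [0.4266, -0.2614, 0.0094]
ee_rot: [0.001, 0.999, -0.04, 0.001]
contact_force: [-0.1, -1.1, 3.4]
gripper_width: 0.674
grip_force: 20.0
```

send_rows(moves="0 0 0 0 0 0 .7; 0 0 0 0 0 0 .7; 0 0 0 0 0 0 .7; 0 0 0 0 0 0 .7")

```text
clock: 3.0
position: [0.4253, -0.26, 0.0074]
ee_rot: [-0.0, 0.999, -0.04, -0.0]
contact_force: [0.2, 0.3, 0.1]
gripper_width: 0.836
grip_force: 0.0
```

```bash
python3 -c "
from h import *
st()"
```

```text
t 3.0 p [ 0.4253 -0.26    0.0074] yaw -4.54 tool z [-4.e-04  5.e-04 -1.e+00] F [0.2 0.3 0.1] w 0.836 g 0.0
```

send_rows(moves="0 0 -6 0 0 0 .7; 0 0 -7 0 0 0 .7; 0 0 -7 0 0 0 .7; 0 0 -7 0 0 0 .7; 0 0 -7 0 0 0 .7; 0 0 -7 0 0 0 .7; 0 0 -7 0 0 0 .7; 0 0 -7 0 0 0 .7; 0 0 -7 0 0 0 .7; 0 0 -7 0 0 0 .7; 0 0 -7 0 0 0 .7; 0 0 -7 0 0 0 .7")

```text
clock: 4.0
position: [0.4253, -0.2601, 0.0073]
ee_rot: [-0.0, 0.773, 0.635, -0.0]
contact_force: [0.7, 0.6, 0.4]
gripper_width: 0.851
grip_force: 0.0
```

send_rows(moves="0 0 -7 0 0 0 .7; 0 0 0 0 0 0 -1; 0 0 0 0 0 0 -1; 0 0 0 0 0 0 -1; 0 0 0 0 0 0 -1; 0 0 0 0 0 0 -1; 0 0 0 0 0 0 -1", newtons=30)

```text
clock: 4.58
position: [0.4254, -0.2602, 0.0075]
ee_rot: [-0.0, 0.735, 0.678, -0.0]
contact_force: [-0.0, 0.4, 0.5]
gripper_width: 0.655
grip_force: 30.0
```

send_rows(moves="0 0 0 0 0 -.03 -1; 0 0 0 0 0 -.04 -1; 0 0 0 0 0 -.04 -1; 0 0 0 0 0 -.03 -1; 0 0 0 0 0 0 -1;0 0 0 0 0 0 -1")

```text
clock: 5.08
position: [0.4265, -0.2611, 0.1496]
ee_rot: [0.002, 0.735, 0.678, 0.0]
contact_force: [0.1, -0.1, -3.3]
gripper_width: 0.653
grip_force: 30.0
```

```bash
python3 - <<'E'
from h import *
st(); go(.597,.090,.15,85.4); st()
p,d=bot.snapshot("wrist"); cv2.imwrite("pics/w2.png",p[:,:,::-1]); st()
E
```

```text
t 5.08 p [ 0.4265 -0.2611  0.1496] yaw 85.43 tool z [ 0.0034 -0.0026 -1.    ] F [ 0.1 -0.1 -3.3] w 0.653 g 30.0
turn z 0.03 shift [ 0.3636  0.1418 -0.0004] dist 0.39
t 5.08 p [ 0.4265 -0.2611  0.1496] yaw 85.43 tool z [ 0.0034 -0.0026 -1.    ] F [ 0.1 -0.1 -3.3] w 0.653 g 30.0
t 5.13 p [ 0.4252 -0.26    0.1471] yaw 85.44 tool z [-4.e-04  3.e-04 -1.e+00] F [-0.2  0.  -2.7] w 0.652 g 30.0
```

View pics/w2.png

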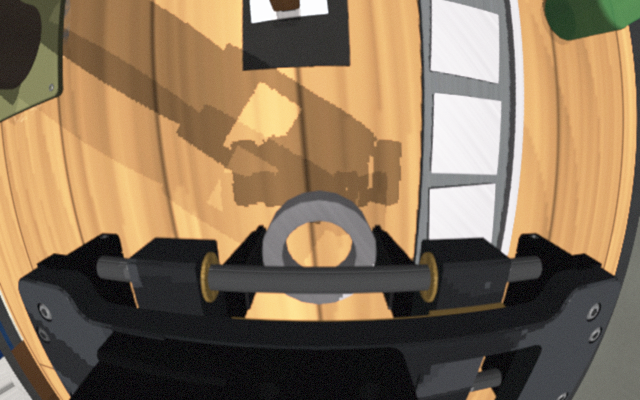

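Wrist view: the ring is held level between the pads and fully centred, so its true position confirms that the top camera is good to about 1 mm. I'll move on to stub 0.

send_rows(moves="0 0 0 .0329 .013 0 -1; 0 0 0 .0329 .013 0 -1; 0 0 0 .0329 .013 0 -1; 0 0 0 .0329 .013 0 -1; 0 0 0 .0329 .013 0 -1; 0 0 0 .0329 .013 0 -1; 0 0 0 .0329 .013 0 -1; 0 0 0 .0329 .013 0 -1; 0 0 0 .0329 .013 0 -1; 0 0 0 .0329 .013 0 -1; 0 0 0 .0329 .013 0 -1; 0 0 0 0 0 .03 -1")

```text
clock: 6.13
position: [0.6014, 0.0944, 0.1207]
ee_rot: [0.002, 0.733, 0.68, 0.004]
contact_force: [1.4, -0.5, -1.5]
gripper_width: 0.657
grip_force: 30.0
```

send_rows(moves="0 0 0 0 0 0.01 -1; 0 0 0 0 0 0 -1; 0 0 0 0 0 0 -1; 0 0 0 0 0 0 -1")

```text
clock: 6.47
position: [0.5963, 0.0882, 0.1072]
ee_rot: [-0.0, 0.735, 0.678, -0.0]
contact_force: [-0.1, 0.3, -2.8]
gripper_width: 0.657
grip_force: 30.0
```

```bash
python3 - <<'E'
from h import *
st(); go(.597,.089,.09,85.4)
m,p,d,hsv,P=view("wrist"); st()
F=(P[...,1]>.02)&(P[...,1]<.4)&(P[...,0]>.5)&(P[...,0]<.72)
for b in blobs(F&(P[...,2]>.068)&(P[...,2]<.082)&(hsv[...,1]<90),60,9000):
    c,_=cv2.findContours(b.astype(np.uint8),0,1); print(" stub",P[b].mean(0).round(4),b.sum(),circ(cast(m,c[0][:,0],.075,True)))
cv2.imwrite("pics/w3.png",p[:,:,::-1])
E
```

```text
t 6.47 p [0.5963 0.0882 0.1072] yaw 85.38 tool z [-1.2e-03 -1.0e-04 -1.0e+00] F [-0.1  0.3 -2.8] w 0.657 g 30.0
turn z -0.02 shift [0.0009 0.0007 0.0172] dist 0.017
t 6.52 p [0.597  0.0882 0.1083] yaw 85.37 tool z [ 7.e-04  0.e+00 -1.e+00] F [ 0.4 -0.1 -2.8] w 0.656 g 30.0
 stub [0.6052 0.1971 0.0746] 1996 (array([0.60521046, 0.19719448]), np.float64(0.016372178123037137))
 stub [0.5956 0.0826 0.0747] 896 (array([0.5956912, 0.0830231]), np.float64(0.012316068095108212))
```

View pics/w3.png

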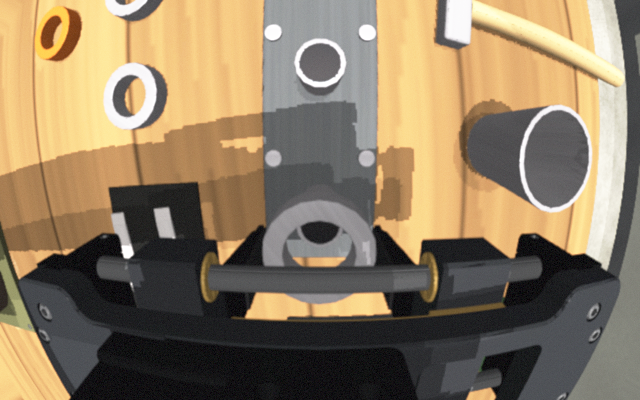

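Wrist view: stub 1 measures (0.605, 0.197), matching the top camera. Stub 0 is visible through the held ring's bore at (322,232). I'm descending.

send_rows(moves="0 0 0 0 0 .012 -1; 0 0 0 0 0 .012 -1; 0 0 0 0 0 .012 -1; 0 0 0 0 0 .012 -1; 0 0 0 0 0 0 -1; 0 0 0 0 0 0 -1")

```text
clock: 7.02
position: [0.5955, 0.089, 0.0577]
ee_rot: [-0.001, 0.735, 0.678, -0.001]
contact_force: [-0.3, -0.1, -1.3]
gripper_width: 0.653
grip_force: 30.0
```

send_rows(moves="0 0 0 0 0 .012 -1; 0 0 0 0 0 .012 -1; 0 0 0 0 0 .012 -1; 0 0 0 0 0 0 -1; 0 0 0 0 0 0 -1;0 0 0 0 0 0 .7; 0 0 0 0 0 0 1; 0 0 0 0 0 0 1; 0 0 0 0 0 0 1; 0 0 0 0 0 0 1")

```text
clock: 7.85
position: [0.5974, 0.0891, 0.0246]
ee_rot: [0.001, 0.735, 0.679, 0.001]
contact_force: [-0.8, 0.7, -0.6]
gripper_width: 0.944
grip_force: 0.0
```

```bash
python3 - <<'E'
from h import *
st()
for n in("top","scene"): print(n,ringsat(n))
E
```

```text
t 7.85 p [0.5974 0.0891 0.0246] yaw 85.45 tool z [ 1.6e-03  1.0e-04 -1.0e+00] F [-0.8  0.7 -0.6] w 0.944 g 0.0
top [([0.4315, 0.3197], 0.0306, [0.4312, 0.3196]), ([0.4293, 0.2087], 0.026, [0.4308, 0.2195])]
scene [([0.4306, 0.209], 0.0306, [0.4302, 0.2085]), ([0.4328, 0.3227], 0.0306, [0.4325, 0.3226])]
```

send_rows(moves="0 0 0 0 0 -.04 1; 0 0 0 0 0 -.04 1; 0 0 0 0 0 -.04 1; 0 0 0 .0173 -.0293 0 1; 0 0 0 .0173 -.0293 0 1; 0 0 0 .0173 -.0293 0 1; 0 0 0 .0173 -.0293 0 1; 0 0 0 .0173 -.0293 0 1; 0 0 0 .0173 -.0293 .01 1; 0 0 0 0 0 .03 1; 0 0 0 0 0 0 1; 0 0 0 0 0 0 1")

```text
clock: 8.95
position: [0.4284, 0.2062, 0.1025]
ee_rot: [-0.001, 0.734, 0.679, -0.002]
contact_force: [-0.2, 0.7, 0.5]
gripper_width: 1.0
grip_force: 0.0
```

```bash
python3 - <<'E'
from h import *
m,p,d,hsv,P=view("wrist"); st(); go(.4296,.2067,.0075,85.4)
print(ringsat("wrist",(m,p,d,hsv,P))); print(ringsat("scene"))
v=view("top"); hsv,P=v[3],v[4]
b=(P[...,1]>.03)&(P[...,1]<.15)&(P[...,0]>.54)&(P[...,0]<.66)&(hsv[...,1]<80)
q=P[b&(P[...,2]>.02)&(P[...,2]<.06)]; print("placed ring z",np.percentile(q[:,2],[10,50,90]),len(q),q.mean(0))
E
```

```text
t 9.0 p [0.43   0.2063 0.104 ] yaw 85.44 tool z [-4.e-04 -3.e-04 -1.e+00] F [ 0.7 -0.6  0.8] w 1.0 g 0.0
turn z 0.04 shift [ 0.0004 -0.0004  0.0965] dist 0.096
[]
[([0.4305, 0.2096], 0.0306, [0.43, 0.2095]), ([0.4326, 0.3226], 0.0307, [0.4322, 0.3218])]
placed ring z [0.02909657 0.03373018 0.03691779] 344 [0.58972825 0.08755096 0.03417611]
```

send_rows(moves="0 0 0 .0004 -.0004 .03 1; 0 0 0 0 0 .03 1; 0 0 0 0 0 .025 1; 0 0 0 0 0 .0115 1; 0 0 0 0 0 0 -1; 0 0 0 0 0 0 -1; 0 0 0 0 0 0 -1; 0 0 0 0 0 0 -1; 0 0 0 0 0 0 -1; 0 0 0 0 0 0 -1; 0 0 0 0 0 0 -1;0 0 0 0 0 0 -1")

```text
clock: 10.1
position: [0.4303, 0.2074, 0.0087]
ee_rot: [0.0, 0.735, 0.678, 0.001]
contact_force: [-2.6, 0.2, 6.3]
gripper_width: 0.673
grip_force: 30.0
```

send_rows(moves="0 0 0 0 0 -.03 -1; 0 0 0 0 0 -.035 -1; 0 0 0 0 0 -.035 -1; 0 0 0 0 0 0 -1;0 0 0 0 0 0 -1;0 0 0 0 0 0 -1")

```text
clock: 10.6
position: [0.4286, 0.2067, 0.1062]
ee_rot: [-0.0, 0.735, 0.679, -0.001]
contact_force: [-0.1, -0.3, -2.7]
gripper_width: 0.673
grip_force: 30.0
```

```bash
python3 - <<'E'
from h import *
m,p,d,hsv,P=view("wrist"); st(); go(.6054,.1974,.108,85.4)
cv2.imwrite("pics/w4.png",p[:,:,::-1])
z=P[...,2]; b=(hsv[...,1]<80)&(z>.085)&(z<.16)&(abs(P[...,0]-.43)<.04)&(abs(P[...,1]-.207)<.045); print(P[b].mean(0),b.sum())
E
```

```text
t 10.65 p [0.4279 0.2064 0.1052] yaw 85.46 tool z [-0.0033 -0.0012 -1.    ] F [-0.1  1.2 -2.7] w 0.676 g 30.0
turn z 0.06 shift [ 0.0053  0.1776 -0.0028] dist 0.178
[0.42900697 0.21704652 0.12247928] 6497
```

send_rows(moves="0 0 0 .0008 .0293 -.005 -1; 0 0 0 .0008 .0293 0 -1; 0 0 0 .0008 .0293 0 -1; 0 0 0 .0008 .0293 0 -1; 0 0 0 .0008 .0293 0 -1; 0 0 0 .0008 .0293 0 -1; 0 0 0 0 0 0 -1; 0 0 0 0 0 0 -1; 0 0 0 0 0 0 -1")

```text
clock: 11.4
position: [0.6031, 0.1974, 0.1094]
ee_rot: [-0.001, 0.735, 0.678, -0.002]
contact_force: [0.2, 0.5, -3.1]
gripper_width: 0.676
grip_force: 30.0
```

```bash
python3 - <<'E'
from h import *
m,p,d,hsv,P=view("wrist"); st(); go(.6054,.1974,.02,85.4); cv2.imwrite("pics/w5.png",p[60:340,140:540,::-1])
F=(P[...,1]>.02)&(P[...,1]<.4)&(P[...,0]>.5)&(P[...,0]<.72)
for b in blobs(F&(P[...,2]>.068)&(P[...,2]<.082)&(hsv[...,1]<90),60,9000):
    c,_=cv2.findContours(b.astype(np.uint8),0,1); print(" stub",P[b].mean(0).round(4),b.sum(),circ(cast(m,c[0][:,0],.075,True)))
E
```

```text
t 11.45 p [0.603  0.1976 0.11  ] yaw 85.47 tool z [-4.e-03 -8.e-04 -1.e+00] F [ 0.1  0.1 -2.5] w 0.675 g 30.0
turn z 0.07 shift [0.     0.0024 0.09  ] dist 0.09
 stub [0.6142 0.3068 0.0746] 1959 (array([0.61420224, 0.30681656]), np.float64(0.016374441443247324))
 stub [0.6039 0.192  0.0747] 865 (array([0.60397141, 0.19222242]), np.float64(0.012075433154317571))
```

View pics/w5.png

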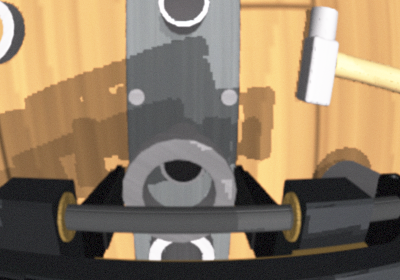

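Stub 1 shows through the bore at (183,172) in the crop, roughly centred, and needs a 2 mm x trim. I'll descend and release.

send_rows(moves="0 0 0 0 .0022 .01 -1; 0 0 0 0 0 .012 -1; 0 0 0 0 0 .012 -1; 0 0 0 0 0 .012 -1; 0 0 0 0 0 0 -1; 0 0 0 0 0 0 -1")

```text
clock: 11.95
position: [0.6058, 0.1974, 0.0641]
ee_rot: [-0.001, 0.735, 0.679, -0.002]
contact_force: [0.2, 0.1, -2.7]
gripper_width: 0.672
grip_force: 30.0
```

send_rows(moves="0 0 0 0 0 .012 -1; 0 0 0 0 0 .012 -1; 0 0 0 0 0 .012 -1; 0 0 0 0 0 0 -1; 0 0 0 0 0 0 -1;0 0 0 0 0 0 .7; 0 0 0 0 0 0 1; 0 0 0 0 0 0 1; 0 0 0 0 0 0 1; 0 0 0 0 0 0 1")

```text
clock: 12.78
position: [0.6079, 0.1978, 0.0312]
ee_rot: [0.0, 0.735, 0.678, 0.001]
contact_force: [-0.0, 0.4, 1.2]
gripper_width: 0.963
grip_force: 0.0
```

```bash
python3 - <<'E'
from h import *
st(); go(.4317,.3202,.1,85.4)
for n in("top","scene"): print(n,ringsat(n))
E
```

```text
t 12.78 p [0.6079 0.1978 0.0312] yaw 85.45 tool z [ 1.6e-03  4.0e-04 -1.0e+00] F [-0.   0.4  1.2] w 0.963 g 0.0
turn z 0.05 shift [ 0.1079 -0.1854 -0.0688] dist 0.225
top []
scene [([0.4327, 0.3226], 0.0306, [0.4321, 0.322])]
```

send_rows(moves="0 0 0 0 0 -.04 1; 0 0 0 0 0 -.04 1; 0 0 0 0 0 -.03 1; 0 0 0 .018 -.0308 0 1; 0 0 0 .018 -.0308 0 1; 0 0 0 .018 -.0308 0 1; 0 0 0 .018 -.0308 0 1; 0 0 0 .018 -.0308 0 1; 0 0 0 .018 -.0308 .01 1; 0 0 0 0 0 .03 1; 0 0 0 0 0 0 1; 0 0 0 0 0 0 1")

```text
clock: 13.88
position: [0.4301, 0.3193, 0.0988]
ee_rot: [-0.0, 0.734, 0.679, -0.002]
contact_force: [0.2, 0.1, 0.3]
gripper_width: 1.0
grip_force: 0.0
```

```bash
python3 - <<'E'
from h import *
import time
st(); s=[]
for i in range(3):
    v=view("scene"); s.append(bot.state()["position"])
print(np.mean(s,0)); print(ringsat("scene",v)); go(.4318,.3201,.0075,85.4)
v=view("top"); hsv,P=v[3],v[4]
for y in(.0885,.1975):
    b=(abs(P[...,1]-y)<.045)&(P[...,0]>.55)&(P[...,0]<.66)&(hsv[...,1]<80)
    q=P[b&(P[...,2]>.02)&(P[...,2]<.06)]; print("placed ring z",np.percentile(q[:,2],[10,50,90]),len(q),q.mean(0))
E
```

```text
t 13.88 p [0.4301 0.3193 0.0988] yaw 85.5 tool z [-0.0031 -0.0022 -1.    ] F [0.2 0.1 0.3] w 1.0 g 0.0
[0.4325176  0.31980368 0.10114239]
[([0.4328, 0.3249], 0.0293, [0.4324, 0.3264])]
turn z -0.02 shift [ 0.0001 -0.0014  0.0943] dist 0.094
placed ring z [0.02983208 0.03383989 0.03698277] 343 [0.58968466 0.08768413 0.0341907 ]
placed ring z [0.02900914 0.03360651 0.039784  ] 344 [0.60090988 0.19293289 0.03450191]
```

send_rows(moves="0 0 0 0 -.0005 .03 1; 0 0 0 0 0 .03 1; 0 0 0 0 0 .024 1; 0 0 0 0 0 .01 1; 0 0 0 0 0 0 -1; 0 0 0 0 0 0 -1; 0 0 0 0 0 0 -1; 0 0 0 0 0 0 -1; 0 0 0 0 0 0 -1; 0 0 0 0 0 0 -1; 0 0 0 0 0 0 -1;0 0 0 0 0 0 -1")

```text
clock: 15.08
position: [0.432, 0.3206, 0.0078]
ee_rot: [0.0, 0.735, 0.678, 0.001]
contact_force: [-1.1, -0.4, 5.9]
gripper_width: 0.675
grip_force: 30.0
```

send_rows(moves="0 0 0 0 0 -.03 -1; 0 0 0 0 0 -.035 -1; 0 0 0 0 0 -.04 -1; 0 0 0 0 0 0 -1;0 0 0 0 0 0 -1;0 0 0 0 0 0 -1")

```text
clock: 15.58
position: [0.4303, 0.3195, 0.1102]
ee_rot: [-0.0, 0.735, 0.679, -0.001]
contact_force: [0.1, -0.4, -2.8]
gripper_width: 0.672
grip_force: 30.0
```

```bash
python3 - <<'E'
from h import *
s=[]
for i in range(3):
    bot.snapshot("wrist"); s.append(bot.state()["position"])
st(); print(np.mean(s,0)); go(.6144,.307,.108,85.4)
E
```

```text
t 15.73 p [0.4294 0.319  0.1084] yaw 85.46 tool z [-0.0041 -0.0025 -1.    ] F [-0.2 -0.4 -1.7] w 0.674 g 30.0
[0.42946846 0.31900284 0.10863618]
turn z 0.06 shift [0.0029 0.1853 0.0004] dist 0.185
```

send_rows(moves="0 0 0 .0005 .0306 -.001 -1; 0 0 0 .0005 .0306 0 -1; 0 0 0 .0005 .0306 0 -1; 0 0 0 .0005 .0306 0 -1; 0 0 0 .0005 .0306 0 -1; 0 0 0 .0005 .0306 0 -1; 0 0 0 0 0 0 -1; 0 0 0 0 0 0 -1; 0 0 0 0 0 0 -1; 0 0 0 0 0 0 -1")

```text
clock: 16.57
position: [0.6127, 0.3083, 0.1107]
ee_rot: [-0.001, 0.734, 0.679, -0.001]
contact_force: [0.0, 0.6, -1.2]
gripper_width: 0.676
grip_force: 30.0
```

```bash
python3 - <<'E'
from h import *
s=[]
for i in range(3):
    p,d=bot.snapshot("wrist"); s.append(bot.state()["position"])
st(); print(np.mean(s,0)); go(.6144,.307,.02,85.4); cv2.imwrite("pics/w6.png",p[60:340,140:540,::-1])
E
```

```text
t 16.72 p [0.6133 0.3086 0.112 ] yaw 85.5 tool z [-5.e-04 -2.e-04 -1.e+00] F [-0.3  0.6 -2.2] w 0.672 g 30.0
[0.61307437 0.30853988 0.11164894]
turn z 0.1 shift [-0.0015  0.0012  0.092 ] dist 0.092
```

View pics/w6.png

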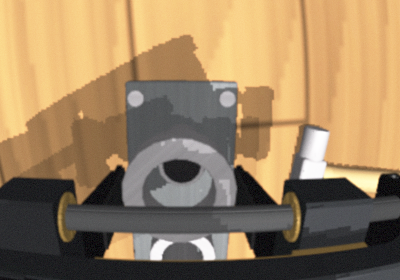

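The stub is visible through the bore at (184,172), near centre. I'll trim (-1.5, +1.2) mm and go down.

send_rows(moves="0 0 0 -.0013 .0013 .01 -1; 0 0 0 0 0 .012 -1; 0 0 0 0 0 .012 -1; 0 0 0 0 0 .012 -1; 0 0 0 0 0 0 -1; 0 0 0 0 0 0 -1")

```text
clock: 17.22
position: [0.6142, 0.3065, 0.0637]
ee_rot: [-0.001, 0.735, 0.679, -0.002]
contact_force: [0.1, -0.7, -2.6]
gripper_width: 0.678
grip_force: 30.0
```

send_rows(moves="0 0 0 0 0 .012 -1; 0 0 0 0 0 .012 -1; 0 0 0 0 0 .014 -1; 0 0 0 0 0 0 -1; 0 0 0 0 0 0 -1;0 0 0 0 0 0 .7; 0 0 0 0 0 0 1; 0 0 0 0 0 0 1; 0 0 0 0 0 0 1; 0 0 0 0 0 0 1")

```text
clock: 18.05
position: [0.6162, 0.3073, 0.0293]
ee_rot: [0.0, 0.735, 0.679, 0.001]
contact_force: [-0.1, -0.2, -0.1]
gripper_width: 0.961
grip_force: 0.0
```

send_rows(moves="0 0 0 0 0 -.04 1; 0 0 0 0 0 -.04 1; 0 0 0 0 0 -.04 1; 0 0 0 0 0 -.03 1; 0 0 0 -.01 -.03 0 1; 0 0 0 -.03 -.02 0 1; 0 0 0 -.03 -.02 0 1; 0 0 0 -.03 -.02 0 1; 0 0 0 -.03 -.02 0 1; 0 0 0 -.03 -.02 0 1; 0 0 0 -.03 -.02 0 1; 0 0 0 -.03 -.02 0 1")

```text
clock: 19.05
position: [0.4275, 0.1002, 0.1785]
ee_rot: [0.0, 0.734, 0.679, 0.0]
contact_force: [0.2, -0.9, 0.2]
gripper_width: 1.003
grip_force: 0.0
```

```bash
python3 - <<'E'
from h import *
st()
v=view("top"); m,p,d,hsv,P=v
for y in(.0885,.1975,.307):
    b=(abs(P[...,1]-y)<.045)&(P[...,0]>.55)&(P[...,0]<.66)&(hsv[...,1]<80)
    q=P[b&(P[...,2]>.02)&(P[...,2]<.06)]; print("placed ring z",np.percentile(q[:,2],[10,50,90]),len(q),q.mean(0))
cv2.imwrite("pics/top1.png",cv2.resize(p[130:300,180:520,::-1],None,fx=2,fy=2))
E
```

```text
t 19.05 p [0.4275 0.1002 0.1785] yaw 85.49 tool z [ 0.001 -0.    -1.   ] F [ 0.2 -0.9  0.2] w 1.003 g 0.0
placed ring z [0.03134117 0.03409565 0.04653785] 183 [0.59818671 0.08379978 0.03583228]
placed ring z [0.02922249 0.03358053 0.03960806] 343 [0.60126507 0.19266848 0.03460094]
placed ring z [0.02691295 0.03361189 0.04174117] 352 [0.60842924 0.30001733 0.03446324]
```

View pics/top1.png

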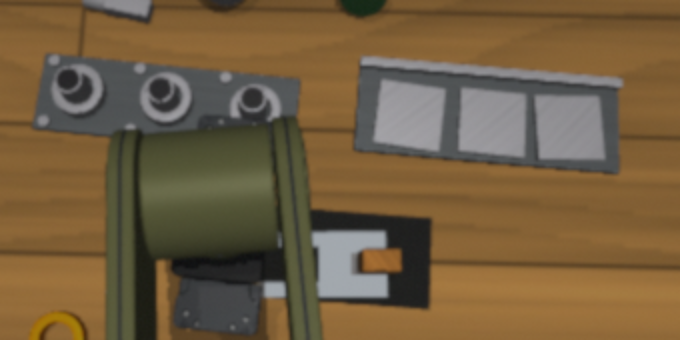

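All three rings are seated (tops at 34 mm). Next is the lifter, whose grip shows orange at about (380,260) in this crop.

send_rows(moves="0 0 0 -.032 -.0007 0 1; 0 0 0 -.032 -.0007 0 1; 0 0 0 -.032 -.0007 0 1; 0 0 0 -.032 -.0007 0 1; 0 0 0 -.032 -.0007 0 1; 0 0 -5.9 0 0 0 1;  0 0 0 0 0 .02 1; 0 0 0 0 0 0.02 1; 0 0 0 0 0 0 1; 0 0 0 0 0 0 1; 0 0 0 0 0 0 1")

```text
clock: 20.02
position: [0.413, -0.0581, 0.1393]
ee_rot: [0.001, 0.699, 0.715, 0.0]
contact_force: [0.9, 1.0, -0.4]
gripper_width: 0.998
grip_force: 0.0
```

```bash
python3 - <<'E'
from h import *
s=[]
for i in range(2):
    m,p,d,hsv,P=view("wrist"); s.append(bot.state()["position"])
st(); print(np.mean(s,0)); go(.4117,-.059,.043,91.4); cv2.imwrite("pics/w7.png",p[:,:,::-1])
X,Y,Z=P[...,0],P[...,1],P[...,2]
M=(abs(Y)<.2)&(X>.3)&(X<.5)
b=M&(Z>.07)&(Z<.1)&(hsv[...,1]>90)&(d>0); r=cv2.minAreaRect((P[b][:,:2]*1000).astype(np.float32)); print("grip",P[b].mean(0),b.sum(),r)
for b in blobs(M&(hsv[...,1]<60)&(hsv[...,2]>110)&(Z<.012)&(Z>.003),300,90000):
    print("blade",b.sum(),cv2.minAreaRect((P[b][:,:2]*1000).astype(np.float32)),np.median(P[b][:,2]))
E
```

```text
t 20.12 p [ 0.4134 -0.0581  0.1398] yaw 91.38 tool z [ 2.6e-03 -7.0e-04 -1.0e+00] F [ 0.  -0.2  0.6] w 0.995 g 0.0
[ 0.41333982 -0.05811356  0.13972416]
turn z -0.02 shift [-0.0008 -0.0017  0.0968] dist 0.097
grip [ 0.41070583 -0.05848193  0.08574402] 1890 ((410.4040222167969, -60.232032775878906), (25.271814346313477, 43.88118362426758), 2.0338616371154785)
blade 8940 ((408.9659729003906, 7.381988525390625), (80.84902954101562, 173.7704620361328), 1.4665266275405884) 0.005841366177982116
```

View pics/w7.png

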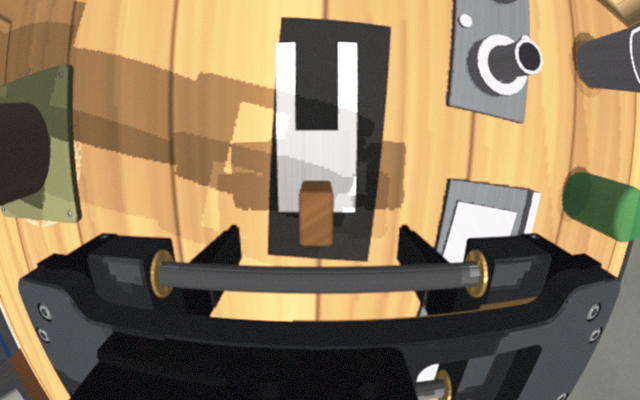

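Wrist view: the lifter lies at about (316,130) with its tines pointing up (+y), and its grip at (316,215) is between the fingers. I'll descend and pinch at 60 N.

send_rows(moves="0 0 0 -.0018 -.0024 .03 1; 0 0 0 0 0 .03 1; 0 0 0 0 0 .025 1; 0 0 0 0 0 .0105 1; 0 0 0 0 0 0 -1; 0 0 0 0 0 0 -1; 0 0 0 0 0 0 -1; 0 0 0 0 0 0 -1; 0 0 0 0 0 0 -1; 0 0 0 0 0 0 -1; 0 0 0 0 0 0 -1;0 0 0 0 0 0 -1", newtons=60)

```text
clock: 21.12
position: [0.4103, -0.06, 0.043]
ee_rot: [0.0, 0.699, 0.715, 0.0]
contact_force: [-0.8, 0.2, -0.4]
gripper_width: 0.496
grip_force: 0.0
```

send_rows(moves="0 0 0 0 0 0 -1; 0 0 0 0 0 0 -1; 0 0 0 0 0 0 -1;0 0 0 0 0 0 -1;0 0 0 0 0 0 -1;0 0 0 0 0 0 -1")

```text
clock: 21.62
position: [0.4101, -0.06, 0.0426]
ee_rot: [0.0, 0.699, 0.715, 0.0]
contact_force: [0.5, -0.1, -0.5]
gripper_width: 0.274
grip_force: 60.0
```

```bash
python3 - <<'E'
from h import *
st()
E
```

```text
t 21.62 p [ 0.4101 -0.06    0.0426] yaw 91.35 tool z [ 1.e-04 -1.e-04 -1.e+00] F [ 0.5 -0.1 -0.5] w 0.274 g 60.0
```

send_rows(moves="0 0 0 0 0 -.01 -1; 0 0 0 0 0 -.02 -1; 0 0 0 0 0 -.03 -1;0 0 0 0 0 -.04 -1;0 0 0 0 0 -.03 -1;0 0 0 0 0 0 -1; 0 0 5.3 0 0 0 -1; 0 0 6 0 0 0 -1; 0 0 6 0 0 0 -1; 0 0 6 0 0 0 -1; 0 0 6 0 0 0 -1; 0 0 6 0 0 0 -1")

```text
clock: 22.62
position: [0.4091, -0.0597, 0.1716]
ee_rot: [-0.001, 0.884, 0.468, -0.001]
contact_force: [-0.2, -0.6, -2.6]
gripper_width: 0.272
grip_force: 60.0
```

send_rows(moves="0 0 6 0 0 0 -1; 0 0 6 0 0 0 -1; 0 0 6 0 0 0 -1; 0 0 6 0 0 0 -1; 0 0 6 0 0 0 -1; 0 0 6 0 0 0 -1; 0 0 6 0 0 0 -1; 0 0 6 0 0 0 -1; 0 0 6 0 0 0 -1; 0 0 6 0 0 0 -1; 0 0 0 0 0 0 -1; 0 0 0 0 0 0 -1")

```text
clock: 23.62
position: [0.4094, -0.0597, 0.1718]
ee_rot: [-0.0, 0.999, -0.033, -0.001]
contact_force: [-1.0, 0.8, -1.9]
gripper_width: 0.271
grip_force: 60.0
```

```bash
cat >> h.py <<'E'
def caps(n,v=None,dbg=False):
    m,p,d,hsv,P=v or view(n); fish=n=="wrist"; X,Y,Z=P[...,0],P[...,1],P[...,2]
    S=(Y<-.04)&(Y>-.4)&(X>.52)&(X<.66)
    a=S&(Z>.0125)&(Z<.0195)&(hsv[...,1]<60)
    t=cv2.threshold(hsv[...,2][a].reshape(-1,1),0,255,cv2.THRESH_OTSU)[0]
    a=cv2.morphologyEx((a&(hsv[...,2]>t)).astype(np.uint8),cv2.MORPH_OPEN,np.ones((3,3)))
    if n=="top": a=cv2.erode(a,np.ones((1,1)))
    out=[]
    for b in blobs(a,250,60000):
        c,_=cv2.findContours(b.astype(np.uint8),0,1); q=cast(m,c[0][:,0],.016,fish); u=cast(m,np.argwhere(b)[:,::-1],.016,fish)
        r=cv2.minAreaRect((q[:,:2]*1000).astype(np.float32)); out.append((u[:,:2].mean(0).round(4).tolist(),np.round(r[0],1).tolist(),np.round(r[1],1).tolist(),round(r[2],1),int(b.sum())))
    return out
def blade():
    "held lifter: blade points in tool frame via wrist depth"
    s=bot.state(); m,p,d,hsv,P=view("wrist"); M=rot(s["ee_rot"]).as_matrix(); Q=(P-np.array(s["position"]))@M
    b=(hsv[...,1]<60)&(hsv[...,2]>100)&(Q[...,0]>.03)&(Q[...,0]<.17)&(abs(Q[...,1])<.06)&(Q[...,2]>.015)&(Q[...,2]<.06)&(d>0)
    q=Q[b]; c=np.linalg.lstsq(np.c_[q[:,:2],np.ones(len(q))],q[:,2],rcond=None)[0]
    r=cv2.minAreaRect((q[:,:2]*1000).astype(np.float32))
    print("blade n",len(q),"dz/dx,dy,z0",c.round(4),"rect",np.round(r[0],1),np.round(r[1],1),round(r[2],2),"xmax",np.percentile(q[:,0],99.5).round(4)); return p,q
E
python3 - <<'E'
from h import *
st(); p,q=blade(); cv2.imwrite("pics/w8.png",p[:,:,::-1])
for c in caps("top"): print("top",c)
for c in caps("wrist"): print("wrist",c)
for c in caps("scene"): print("scene",c)
z=np.load("top0.npz");m=bot.camera_model("top");v=(m,z["p"],z["d"],cv2.cvtColor(z["p"],cv2.COLOR_RGB2HSV),cloud(m,z["d"]))
for c in caps("top",v): print("top0",c)
E
```

```text
t 23.62 p [ 0.4094 -0.0597  0.1718] yaw -3.79 tool z [-1.7e-03  5.0e-04 -1.0e+00] F [-1.   0.8 -1.9] w 0.271 g 60.0
blade n 12480 dz/dx,dy,z0 [0.0016 0.0006 0.0366] rect [91.5  0.4] [ 78.7 123.1] 89.98 xmax 0.1514
top ([0.6008, -0.1047], [596.2, -106.8], [80.7, 80.6], 83.4, 802)
top ([0.5885, -0.2097], [589.0, -210.1], [80.7, 80.6], 85.2, 954)
top ([0.5851, -0.3056], [585.4, -305.7], [77.1, 80.5], 1.4, 926)
wrist ([0.5862, -0.1015], [586.4, -106.6], [81.7, 65.0], 82.7, 2672)
wrist ([0.5825, -0.2103], [587.1, -210.8], [81.6, 79.3], 85.4, 3804)
wrist ([0.5831, -0.3048], [584.0, -306.7], [81.4, 81.5], 0.6, 3120)
scene ([0.5949, -0.1102], [594.8, -107.1], [78.4, 74.2], 80.9, 356)
top0 ([0.5953, -0.1063], [595.6, -106.8], [81.2, 80.6], 82.3, 952)
top0 ([0.5893, -0.2103], [589.6, -210.2], [80.4, 81.0], 86.1, 938)
top0 ([0.5849, -0.3061], [585.4, -305.9], [77.1, 80.1], 1.4, 919)
```

View pics/w8.png

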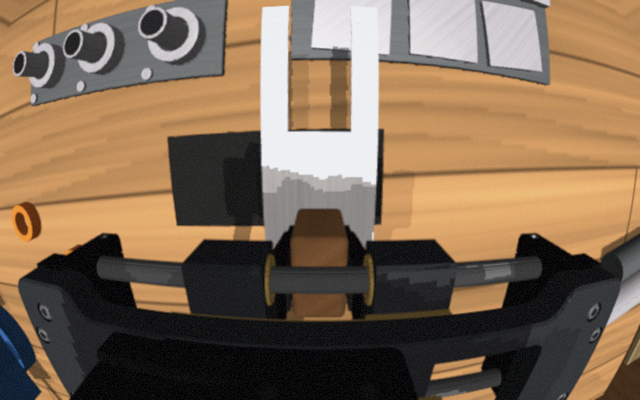

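Wrist view: the lifter is held square, with the tines pointing straight ahead (tips at (320,10)). The blade is level to 0.1°, and the caps lie beyond it. I'll approach cap 0, hovering with the tips just short of the slab.

send_rows(moves="0 0 0 -.011 .0166 0 -1; 0 0 0 -.011 .0167 0 -1; 0 0 0 0 0 .03 -1; 0 0 0 0 0 .03 -1; 0 0 0 0 0 .03 -1;0 0 0 0 0 .01 -1; 0 0 0 0 0 0 -1; 0 0 0 0 0 0 -1; 0 0 0 0 0 0 -1")

```text
clock: 24.57
position: [0.3874, -0.0922, 0.0748]
ee_rot: [0.001, 0.999, -0.034, 0.002]
contact_force: [0.9, -0.7, -1.9]
gripper_width: 0.269
grip_force: 60.0
```

```bash
cat >> h.py <<'E'
def avg(k=4):
    s=[]
    for i in range(k): bot.snapshot("top"); q=bot.state(); s.append(np.r_[q["position"],yaw_of(q)[0],q["contact_force"]])
    s=np.mean(s,0); print("avg p",s[:3].round(4),"yaw",s[3].round(2),"F",s[4:].round(1)); return s
E
python3 - <<'E'
from h import *
s=avg(); st(); go(.3851,-.0915,.0503,-3.8)
m,p,d,hsv,P=view("wrist")
X,Y,Z=P[...,0],P[...,1],P[...,2]
# slab: near edge & fence in wrist cloud
b=(Y<-.18)&(Y>-.36)&(X>.5)&(X<.7)&(d>0)
q=P[b&(Z>.0185)&(Z<.028)&(X>.6)]; 
import sys
yb=np.arange(-.36,-.18,.02)
f=np.array([[np.percentile(q[abs(q[:,1]-y)<.006][:,0],3),y] for y in yb if (abs(q[:,1]-y)<.006).sum()>5]); print("fence near",np.polyfit(f[:,1],f[:,0],1),f.round(4).tolist())
q=P[b&(Z>.007)&(Z<.013)&(X<.57)]
f=np.array([[np.percentile(q[abs(q[:,1]-y)<.006][:,0],3),y] for y in yb if (abs(q[:,1]-y)<.006).sum()>5]); print("slab near",np.polyfit(f[:,1],f[:,0],1))
E
```

```text
avg p [ 0.3874 -0.0921  0.0747] yaw -3.93 F [-0.3 -0.3 -2.1]
t 24.77 p [ 0.387  -0.092   0.0743] yaw -3.93 tool z [ 0.0029 -0.0011 -1.    ] F [ 0.4 -0.3 -2.6] w 0.27 g 60.0
turn z -0.13 shift [-0.002  -0.0004  0.024 ] dist 0.024Traceback (most recent call last):
  File "<stdin>", line 10, in <module>
IndexError: too many indices for array: array is 1-dimensional, but 2 were indexed
```

send_rows(moves="0 0 0 -.0015 0 .01 -1; 0 0 0 0 0 .009 -1; 0 0 0 0 0 .0035 -1; 0 0 0 0 0 0 -1; 0 0 0 0 0 0 -1; 0 0 0 0 0 0 -1")

```text
clock: 25.32
position: [0.3844, -0.0915, 0.0501]
ee_rot: [-0.0, 0.999, -0.034, -0.0]
contact_force: [-0.5, 0.5, -2.4]
gripper_width: 0.27
grip_force: 60.0
```

```bash
python3 - <<'E'
from h import *
s=avg(); st(); z=rot(bot.state()["ee_rot"]).as_matrix()
print("tip underside z", s[2]-.0388+ (z@[.153,0,0])[2])
E
```

```text
avg p [ 0.3846 -0.0916  0.0505] yaw -3.95 F [ 0.3  0.1 -2.4]
t 25.52 p [ 0.3846 -0.0917  0.0505] yaw -3.95 tool z [ 6.e-04 -3.e-04 -1.e+00] F [ 0.7  0.6 -2.7] w 0.272 g 60.0
tip underside z 0.0117614399905193
```

send_rows(moves="0 0 0 .007 0 0 -1; 0 0 0 .007 0 0 -1; 0 0 0 0 0 0 -1; 0 0 0 0 0 .0008 -1; 0 0 0 0 0 .0008 -1; 0 0 0 0 0 0 -1; 0 0 0 0 0 0 -1")

```text
clock: 26.1
position: [0.3983, -0.0925, 0.0486]
ee_rot: [-0.0, 0.999, -0.034, 0.0]
contact_force: [0.8, 0.3, -1.6]
gripper_width: 0.27
grip_force: 60.0
```

```bash
python3 - <<'E'
from h import *
s=avg(); st()
E
```

```text
avg p [ 0.3982 -0.0925  0.0486] yaw -3.95 F [-0.1 -0.1 -1.8]
t 26.3 p [ 0.3982 -0.0925  0.0486] yaw -3.95 tool z [ 1.e-04 -0.e+00 -1.e+00] F [-0.2 -0.7 -2.3] w 0.266 g 60.0
```

send_rows(moves="0 0 0 0 0 .0006 -1; 0 0 0 .004 0 0 -1; 0 0 0 .005 0 0 -1; 0 0 0 .005 0 0 -1; 0 0 0 .005 0 0 -1; 0 0 0 .005 0 0 -1; 0 0 0 .005 0 0 -1; 0 0 0 .005 0 0 -1; 0 0 0 0 0 0 -1")

```text
clock: 27.05
position: [0.4338, -0.0951, 0.0483]
ee_rot: [0.0, 0.999, -0.034, 0.001]
contact_force: [-0.1, -0.9, 0.9]
gripper_width: 0.267
grip_force: 60.0
```

```bash
python3 - <<'E'
from h import *
s=avg(2); p,q=blade(); cv2.imwrite("pics/w9.png",p[0:260,160:480,::-1])
E
```

```text
avg p [ 0.4336 -0.095   0.0482] yaw -3.95 F [ 1.4 -0.1  0.3]
blade n 20162 dz/dx,dy,z0 [-0.0103  0.0001  0.0378] rect [95.4 -0. ] [130.9 119.9] 0.04 xmax 0.1582
```

View pics/w9.png

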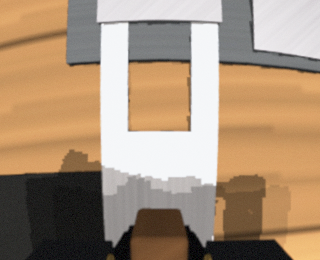

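Crop: the cap (97–222 px wide at the top) is centred on the tines (101–218) and the tips are at its edge. I'll keep pushing.

send_rows(moves="0 0 0 .005 0 0 -1; 0 0 0 .005 0 0 -1; 0 0 0 .005 0 0 -1; 0 0 0 .005 0 0 -1; 0 0 0 .005 0 0 -1; 0 0 0 .005 0 0 -1; 0 0 0 .005 0 0 -1; 0 0 0 .005 0 0 -1; 0 0 0 0 0 0 -1")

```text
clock: 27.95
position: [0.4722, -0.0977, 0.0484]
ee_rot: [0.0, 0.999, -0.034, -0.001]
contact_force: [-3.4, 0.4, 6.6]
gripper_width: 0.271
grip_force: 60.0
```

```bash
python3 - <<'E'
from h import *
s=avg(2); print("local x",(s[0]-.6015)*.9976+(s[1]+.2055)*-.0698); st()
E
```

```text
avg p [ 0.4722 -0.0977  0.0484] yaw -3.94 F [-2.2 -0.2  4.7]
local x -0.1364926597807134
t 28.05 p [ 0.4722 -0.0977  0.0484] yaw -3.94 tool z [-2.e-04 -2.e-04 -1.e+00] F [-2.6  0.1  4.9] w 0.271 g 60.0
```

send_rows(moves="0 0 0 .005 0 0 -1; 0 0 0 .005 0 0 -1; 0 0 0 .005 0 0 -1; 0 0 0 .005 0 0 -1; 0 0 0 .004 0 0 -1; 0 0 0 0 0 0 -1; 0 0 0 0 0 0 -1")

```text
clock: 28.63
position: [0.4959, -0.0993, 0.0485]
ee_rot: [0.0, 0.999, -0.034, -0.001]
contact_force: [-3.3, -0.4, 5.9]
gripper_width: 0.27
grip_force: 60.0
```

```bash
python3 - <<'E'
from h import *
s=avg(2); print("local x",(s[0]-.6015)*.9976+(s[1]+.2055)*-.0698); st()
v=view("top"); 
for c in caps("top",v): print(c)
m,p,d,hsv,P=view("wrist"); cv2.imwrite("pics/w10.png",p[0:260,160:480,::-1])
E
```

```text
avg p [ 0.4959 -0.0993  0.0485] yaw -3.94 F [-3.4  0.4  6.8]
local x -0.11277623442973596
t 28.73 p [ 0.4959 -0.0993  0.0485] yaw -3.94 tool z [-9.e-04 -2.e-04 -1.e+00] F [-3.1 -0.2  7.2] w 0.273 g 60.0
([0.5833, -0.3229], [584.7, -323.8], [47.2, 82.7], 86.3, 551)
```

View pics/w10.png

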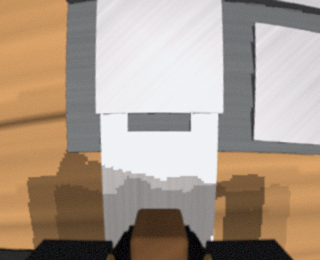

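Crop: the cap now sits on the tines, its near edge at row 113 and the slot end at row 131. I'll push the last 4 mm, then lift.

send_rows(moves="0 0 0 .004 0 0 -1; 0 0 0 0 0 0 -1; 0 0 0 0 0 -.002 -1; 0 0 0 0 0 -.003 -1; 0 0 0 0 0 -.005 -1; 0 0 0 0 0 -.005 -1; 0 0 0 0 0 -.01 -1; 0 0 0 0 0 -.015 -1; 0 0 0 0 0 -.02 -1; 0 0 0 0 0 -.02 -1; 0 0 0 0 0 -.02 -1; 0 0 0 0 0 -.015 -1")

```text
clock: 29.83
position: [0.5006, -0.0997, 0.1657]
ee_rot: [0.0, 0.999, -0.034, 0.001]
contact_force: [0.2, -0.3, -3.4]
gripper_width: 0.275
grip_force: 60.0
```

```bash
cat >> h.py <<'E'
def load(save=None):
    "cap on the held lifter, in the tool frame (wrist cam); cap top differs in depth from blade"
    bot.snapshot("top"); s=bot.state(); m,p,d,hsv,P=view("wrist"); M=rot(s["ee_rot"]).as_matrix(); Q=(P-np.array(s["position"]))@M
    b=(hsv[...,1]<60)&(hsv[...,2]>90)&(Q[...,0]>.03)&(Q[...,0]<.19)&(abs(Q[...,1])<.07)&(Q[...,2]>.015)&(Q[...,2]<.06)&(d>0)
    q=Q[b]; c=b&(Q[...,2]<.0338)&(Q[...,0]>.06); c=cv2.morphologyEx(c.astype(np.uint8),cv2.MORPH_OPEN,np.ones((5,5)))>0
    k=Q[c]; r=cv2.minAreaRect((k[:,:2]*1000).astype(np.float32)); A=np.linalg.lstsq(np.c_[k[:,:2],np.ones(len(k))],k[:,2],rcond=None)[0]
    print("cap n",len(k),"mean",k.mean(0).round(4),"rect",np.round(r[0],1),np.round(r[1],1),round(r[2],1),"plane",A.round(4))
    kb=q[(q[:,0]<.07)&(q[:,0]>.04)]; print("blade z near",np.median(kb[:,2]).round(4))
    if save: cv2.imwrite(save,p[:,:,::-1])
    return s,k
E
python3 - <<'E'
from h import *
s=avg(2); st(); load("pics/w11.png")
E
```

```text
avg p [ 0.5024 -0.1002  0.1681] yaw -3.94 F [ 1.6 -1.  -1.5]
t 29.93 p [ 0.5023 -0.1002  0.1672] yaw -3.94 tool z [ 0.0072 -0.0022 -1.    ] F [ 0.7 -1.5 -2.6] w 0.274 g 60.0
cap n 14951 mean [0.1118 0.     0.0305] rect [113.5   0. ] [82.4 83. ] 89.9 plane [-0.0027  0.0002  0.0308]
blade z near 0.0366
```

send_rows(moves="0 0 0 -.002 -.006 0 -1; 0 0 0 -.003 -.012 0 -1; 0 0 0 -.003 -.018 0 -1; 0 0 0 -.003 -.022 0 -1; 0 0 0 -.003 -.022 0 -1; 0 0 0 -.003 -.022 0 -1; 0 0 0 -.003 -.022 0 -1; 0 0 0 -.003 -.022 0 -1; 0 0 0 -.003 -.022 0 -1; 0 0 0 -.003 -.016 0 -1; 0 0 0 -.0025 -.01 0 -1; 0 0 0 0 0 0 -1")

```text
clock: 31.03
position: [0.4806, 0.0983, 0.1618]
ee_rot: [-0.0, 0.999, -0.033, -0.001]
contact_force: [0.5, -0.6, -2.7]
gripper_width: 0.272
grip_force: 60.0
```

send_rows(moves="0 0 0 0 0 .01 -1; 0 0 0 0 0 .01 -1; 0 0 0 0 0 .01 -1; 0 0 0 0 0 0 -1; 0 0 0 0 0 0 -1; 0 0 0 0 0 0 -1")

```text
clock: 31.53
position: [0.482, 0.0957, 0.1327]
ee_rot: [0.0, 0.999, -0.035, -0.0]
contact_force: [-0.1, -0.6, -3.1]
gripper_width: 0.266
grip_force: 60.0
```

```bash
cat >> h.py <<'E'
def place(stub):
    s=avg(3); q,k=load(); r=cv2.minAreaRect((k[:,:2]*1000).astype(np.float32)); M=yaw_of(q)[1]
    c=np.array([r[0][0]/1000,r[0][1]/1000,np.median(k[:,2])]); w=s[:3]+M@c; d=np.array([*stub,0])-w
    M=yaw_of()[1]; print("cap centre world",w.round(4),"tool shift xy",(M.T@[d[0],d[1],0])[:2].round(4),"cap underside above stub",(w[2]-.006-.075).round(4)); st()
E
python3 - <<'E'
from h import *
place((.5966,.0883))
E
```

```text
avg p [0.4825 0.0959 0.1334] yaw -3.98 F [ 0.6  0.3 -3.1]
cap n 14984 mean [ 0.1116 -0.0008  0.0305] rect [113.1  -0.8] [82.7 82.5] 89.8 plane [-0.003   0.0005  0.0308]
blade z near 0.0366
cap centre world [0.5954 0.0889 0.1031] tool shift xy [0.0012 0.0005] cap underside above stub 0.0221
t 31.78 p [0.4824 0.0961 0.1336] yaw -3.96 tool z [ 1.1e-03  1.0e-04 -1.0e+00] F [ 0.2  0.8 -3.7] w 0.271 g 60.0
```

send_rows(moves="0 0 0 .0012 .0005 0 -1; 0 0 0 0 0 .006 -1; 0 0 0 0 0 .006 -1; 0 0 0 0 0 .005 -1; 0 0 0 0 0 .003 -1; 0 0 0 0 0 .003 -1; 0 0 0 0 0 .004 -1; 0 0 0 0 0 .005 -1; 0 0 0 0 0 .005 -1; 0 0 0 0 0 0 -1; 0 0 0 0 0 0 -1; 0 0 0 0 0 0 -1")

```text
clock: 32.78
position: [0.4833, 0.0956, 0.0961]
ee_rot: [-0.0, 0.999, -0.034, 0.0]
contact_force: [-0.7, 0.6, -1.8]
gripper_width: 0.267
grip_force: 60.0
```

```bash
python3 - <<'E'
from h import *
s=avg(2); q,k=load()
E
```

```text
avg p [0.4834 0.0956 0.0963] yaw -3.95 F [ 0.4 -0.7 -2.2]
cap n 8128 mean [ 0.106  -0.0005  0.0161] rect [110.1  -0.2] [81.9 78.5] 89.6 plane [ 0.0004 -0.0002  0.016 ]
blade z near 0.0366
```

Cap 0 is lying flat on stub 0. I'll withdraw the lifter and move in front of cap 1.

send_rows(moves="0 0 0 -.01 0 0 -1; 0 0 0 -.02 0 0 -1; 0 0 0 -.025 0 0 -1; 0 0 0 -.025 0 0 -1; 0 0 0 -.02 0 0 -1; 0 0 0 -.01 0 0 -1; 0 0 0 0 0 -.01 -1; 0 0 0 .0027 .02 0 -1; 0 0 0 .0027 .033 0 -1; 0 0 0 .0027 .033 0 -1; 0 0 0 .0027 .033 0 -1; 0 0 0 .0027 .033 0 -1")

```text
clock: 33.98
position: [0.377, -0.051, 0.1074]
ee_rot: [0.0, 0.999, -0.034, 0.001]
contact_force: [1.1, 0.9, -1.9]
gripper_width: 0.273
grip_force: 60.0
```

send_rows(moves="0 0 0 .0027 .033 0 -1; 0 0 0 .0027 .033 0 -1; 0 0 0 .0027 .033 0 -1; 0 0 0 .0027 .033 0 -1; 0 0 0 .0027 .013 0.01 -1; 0 0 0 0 0 .02 -1; 0 0 0 0 0 .01 -1; 0 0 0 0 0 0 -1; 0 0 0 0 0 0 -1; 0 0 0 0 0 0 -1")

```text
clock: 34.82
position: [0.3805, -0.1948, 0.0668]
ee_rot: [0.0, 0.999, -0.034, 0.001]
contact_force: [0.8, -0.4, -1.8]
gripper_width: 0.273
grip_force: 60.0
```

```bash
python3 - <<'E'
from h import *
s=avg(2); st(); go(.3773,-.1948,.0505,-3.95)
for c in caps("top"): print(c)
for c in caps("wrist"): print("w",c)
z=rot(bot.state()["ee_rot"]).as_matrix()
v=view("top"); hsv,P=v[3],v[4]
for y in(.0885,):
    b=(abs(P[...,1]-y)<.06)&(P[...,0]>.53)&(P[...,0]<.66)&(P[...,2]>.07)&(P[...,2]<.09)
    q=P[b]; r=cv2.minAreaRect((cast(v[0],np.argwhere(b)[:,::-1],.081)[:,:2]*1000).astype(np.float32)); print("laid cap",q.mean(0),r, np.linalg.lstsq(np.c_[q[:,:2],np.ones(len(q))],q[:,2],rcond=None)[0])
E
```

```text
avg p [ 0.3807 -0.195   0.0671] yaw -3.88 F [ 0.  -0.1 -1.9]
t 34.92 p [ 0.3808 -0.195   0.0672] yaw -3.89 tool z [ 0.0018 -0.0012 -1.    ] F [ 0.2  0.1 -1.5] w 0.273 g 60.0
turn z 0.06 shift [-0.0035  0.0001  0.0167] dist 0.017
([0.5886, -0.2118], [589.2, -210.4], [81.3, 81.0], 85.1, 931)
([0.5846, -0.305], [584.5, -305.9], [80.2, 80.3], 0.5, 888)
w ([0.5457, -0.3262], [543.7, -319.9], [7.4, 57.5], 7.7, 293)
laid cap [0.59549048 0.08868757 0.08082507] ((596.033203125, 88.71592712402344), (81.92766571044922, 82.35964965820312), 86.51522064208984) [-0.0014278   0.00070102  0.08161314]
```

send_rows(moves="0 0 0 -.0035 0 .01 -1; 0 0 0 0 0 .0065 -1; 0 0 0 0 0 0 -1; 0 0 0 0 0 0 -1; 0 0 0 0 0 0 -1")

```text
clock: 35.48
position: [0.3763, -0.1946, 0.0492]
ee_rot: [-0.0, 0.999, -0.034, -0.0]
contact_force: [-0.0, -0.5, -3.4]
gripper_width: 0.27
grip_force: 60.0
```

```bash
python3 - <<'E'
from h import *
s=avg(3); st(); z=rot(bot.state()["ee_rot"]).as_matrix()
print("tip underside z", s[2]-.0388+ (z@[.153,0,0])[2],"local x",(s[0]-.6015)*.9976+(s[1]+.2055)*-.0698)
E
```

```text
avg p [ 0.3766 -0.1949  0.0496] yaw -3.95 F [-0.4  0.3 -1.9]
t 35.63 p [ 0.3767 -0.1949  0.0497] yaw -3.95 tool z [ 5.e-04 -3.e-04 -1.e+00] F [-0.2  0.9 -1.4] w 0.273 g 60.0
tip underside z 0.010880368760520322 local x -0.22513360472333743
```

send_rows(moves="0 0 0 0 0 -.0008 -1; 0 0 0 .007 0 0 -1; 0 0 0 .007 0 0 -1; 0 0 0 0 0 .001 -1; 0 0 0 0 0 .001 -1; 0 0 0 0 0 0 -1; 0 0 0 .004 0 0 -1; 0 0 0 .005 0 0 -1; 0 0 0 .005 0 0 -1; 0 0 0 .005 0 0 -1; 0 0 0 .005 0 0 -1; 0 0 0 .005 0 0 -1")

```text
clock: 36.63
position: [0.4198, -0.1978, 0.0484]
ee_rot: [0.0, 0.999, -0.034, -0.0]
contact_force: [-3.6, 0.1, 2.3]
gripper_width: 0.27
grip_force: 60.0
```

```bash
python3 - <<'E'
from h import *
s=avg(2); st(); print("local x",(s[0]-.6015)*.9976+(s[1]+.2055)*-.0698)
E
```

```text
avg p [ 0.4204 -0.1978  0.0483] yaw -3.93 F [ 0.4  0.3 -2.2]
t 36.73 p [ 0.4202 -0.1978  0.0483] yaw -3.93 tool z [ 6.e-04 -1.e-04 -1.e+00] F [ 0.7  0.  -1.6] w 0.27 g 60.0
local x -0.18121722657531117
```

send_rows(moves="0 0 0 .004 0 .0005 -1; 0 0 0 .005 0 0 -1; 0 0 0 .005 0 0 -1; 0 0 0 .005 0 0 -1; 0 0 0 .005 0 0 -1; 0 0 0 .005 0 0 -1; 0 0 0 .005 0 0 -1; 0 0 0 .005 0 0 -1; 0 0 0 .005 0 0 -1; 0 0 0 0 0 0 -1")

```text
clock: 37.57
position: [0.4644, -0.2011, 0.0483]
ee_rot: [0.0, 0.999, -0.034, 0.001]
contact_force: [-1.7, -0.1, 5.2]
gripper_width: 0.274
grip_force: 60.0
```

```bash
python3 - <<'E'
from h import *
s=avg(2); st(); print("local x",(s[0]-.6015)*.9976+(s[1]+.2055)*-.0698)
E
```

```text
avg p [ 0.4644 -0.201   0.0482] yaw -3.94 F [-0.7 -0.3  2.4]
t 37.67 p [ 0.4644 -0.201   0.0482] yaw -3.95 tool z [ 2.4e-03 -8.0e-04 -1.0e+00] F [-0.7  0.2  2.8] w 0.271 g 60.0
local x -0.13708801019548444
```

send_rows(moves="0 0 0 .005 0 0 -1; 0 0 0 .005 0 0 -1; 0 0 0 .005 0 0 -1; 0 0 0 .005 0 0 -1; 0 0 0 .005 0 0 -1; 0 0 0 .0035 0 0 -1; 0 0 0 0 0 0 -1; 0 0 0 0 0 0 -1")

```text
clock: 38.33
position: [0.4917, -0.2029, 0.0485]
ee_rot: [0.0, 0.999, -0.034, -0.0]
contact_force: [-4.0, -0.4, 7.2]
gripper_width: 0.266
grip_force: 60.0
```

```bash
python3 - <<'E'
from h import *
s=avg(2); st(); print("local x",(s[0]-.6015)*.9976+(s[1]+.2055)*-.0698); load()
E
```

```text
avg p [ 0.4917 -0.2029  0.0485] yaw -3.94 F [-4.1 -0.1  7.1]
t 38.43 p [ 0.4917 -0.2029  0.0485] yaw -3.94 tool z [-3.e-04 -4.e-04 -1.e+00] F [-3.7 -0.1  7.5] w 0.268 g 60.0
local x -0.10975997866939076
cap n 14936 mean [0.1123 0.0024 0.0304] rect [111.8  15.1] [109.5  86.6] 89.8 plane [-0.0042  0.0044  0.0309]
blade z near 0.0371
```

send_rows(moves="0 0 0 0 0 -.002 -1; 0 0 0 0 0 -.003 -1; 0 0 0 0 0 -.005 -1; 0 0 0 0 0 -.005 -1; 0 0 0 0 0 -.01 -1; 0 0 0 0 0 -.015 -1; 0 0 0 0 0 -.02 -1; 0 0 0 0 0 -.02 -1; 0 0 0 0 0 -.015 -1; 0 0 0 0 0 0 -1; 0 0 0 0 0 0 -1; 0 0 0 0 0 0 -1")

```text
clock: 39.53
position: [0.491, -0.2023, 0.1419]
ee_rot: [-0.0, 0.999, -0.034, -0.001]
contact_force: [-0.4, 0.2, -3.2]
gripper_width: 0.271
grip_force: 60.0
```

```bash
python3 - <<'E'
from h import *
place((.6054,.1975))
E
```

```text
avg p [ 0.4906 -0.2022  0.1411] yaw -3.95 F [-0.4  0.1 -3.6]
cap n 14727 mean [0.1124 0.0011 0.0305] rect [114.1   1.2] [82.7 82.3] 89.7 plane [-0.0029  0.0006  0.0308]
blade z near 0.0366
cap centre world [ 0.6044 -0.2112  0.1103] tool shift xy [-0.0271 -0.4078] cap underside above stub 0.0293
t 39.78 p [ 0.491  -0.2023  0.1415] yaw -3.95 tool z [-0.002   0.0011 -1.    ] F [ 0.1  0.7 -4.5] w 0.271 g 60.0
```

send_rows(moves="0 0 0 -.0014 -.006 -.003 -1; 0 0 0 -.0014 -.012 -.004 -1; 0 0 0 -.0014 -.018 -.004 -1; 0 0 0 -.0014 -.024 -.004 -1; 0 0 0 -.0014 -.024 0 -1; 0 0 0 -.0014 -.024 0 -1; 0 0 0 -.0014 -.024 0 -1; 0 0 0 -.0014 -.024 0 -1; 0 0 0 -.0014 -.024 0 -1; 0 0 0 -.0014 -.024 0 -1; 0 0 0 -.0014 -.024 0 -1; 0 0 0 -.0014 -.024 0 -1")

```text
clock: 40.78
position: [0.4917, 0.052, 0.1583]
ee_rot: [-0.0, 0.999, -0.034, 0.0]
contact_force: [0.2, 0.1, -3.3]
gripper_width: 0.271
grip_force: 60.0
```

send_rows(moves="0 0 0 -.0014 -.024 0 -1; 0 0 0 -.0014 -.024 0 -1; 0 0 0 -.0014 -.024 0 -1; 0 0 0 -.0014 -.024 0 -1; 0 0 0 -.0014 -.024 0 -1; 0 0 0 -.0014 -.018 0 -1; 0 0 0 -.0014 -.012 0 -1; 0 0 0 -.0014 -.006 0 -1; 0 0 0 0 0 .006 -1; 0 0 0 0 0 .008 -1; 0 0 0 0 0 .006 -1; 0 0 0 0 0 0 -1")

```text
clock: 41.78
position: [0.4903, 0.205, 0.1351]
ee_rot: [0.001, 0.999, -0.035, -0.002]
contact_force: [-1.1, -0.2, -4.4]
gripper_width: 0.272
grip_force: 60.0
```

send_rows(moves="0 0 0 0 0 0 -1; 0 0 0 0 0 0 -1; 0 0 0 0 0 0 -1")

```text
clock: 42.03
position: [0.4922, 0.2059, 0.1381]
ee_rot: [-0.0, 0.999, -0.035, 0.0]
contact_force: [0.5, 0.4, -3.4]
gripper_width: 0.269
grip_force: 60.0
```

```bash
python3 - <<'E'
from h import *
place((.6054,.1975))
E
```

```text
avg p [0.4922 0.2061 0.1382] yaw -3.97 F [ 0.1 -0.5 -3.3]
cap n 14764 mean [0.1124 0.0009 0.0305] rect [114.3   0.9] [82.4 82.6] 89.6 plane [-0.002   0.0007  0.0307]
blade z near 0.0367
cap centre world [0.6061 0.1973 0.1078] tool shift xy [-0.0008 -0.0001] cap underside above stub 0.0268
t 42.28 p [0.492  0.2063 0.1381] yaw -3.95 tool z [ 5.e-04  2.e-04 -1.e+00] F [-0.3 -0.7 -4.7] w 0.272 g 60.0
```

send_rows(moves="0 0 0 -.0008 0 0 -1; 0 0 0 0 0 .007 -1; 0 0 0 0 0 .007 -1; 0 0 0 0 0 .006 -1; 0 0 0 0 0 .004 -1; 0 0 0 0 0 .003 -1; 0 0 0 0 0 .004 -1; 0 0 0 0 0 .005 -1; 0 0 0 0 0 .005 -1; 0 0 0 0 0 0 -1; 0 0 0 0 0 0 -1; 0 0 0 0 0 0 -1")

```text
clock: 43.28
position: [0.4912, 0.2064, 0.097]
ee_rot: [-0.0, 0.999, -0.034, 0.0]
contact_force: [1.0, -0.5, -1.6]
gripper_width: 0.271
grip_force: 60.0
```

```bash
python3 - <<'E'
from h import *
s=avg(2); q,k=load()
E
```

```text
avg p [0.4913 0.2064 0.0972] yaw -3.95 F [ 0.   0.1 -1.9]
cap n 15840 mean [0.1088 0.0013 0.0168] rect [110.7   1.4] [82.6 77.6] 90.0 plane [ 0.0001 -0.0002  0.0168]
blade z near 0.0366
```

send_rows(moves="0 0 0 -.01 0 0 -1; 0 0 0 -.02 0 0 -1; 0 0 0 -.025 0 0 -1; 0 0 0 -.025 0 0 -1; 0 0 0 -.02 0 0 -1; 0 0 0 -.01 0 0 -1; 0 0 0 0 0 -.01 -1; 0 0 0 .0017 .02 0 -1; 0 0 0 .0017 .036 0 -1; 0 0 0 .0017 .036 0 -1; 0 0 0 .0017 .036 0 -1; 0 0 0 .0017 .036 0 -1")

```text
clock: 44.48
position: [0.3795, 0.0481, 0.1083]
ee_rot: [0.0, 0.999, -0.034, 0.002]
contact_force: [0.5, -0.0, -2.3]
gripper_width: 0.269
grip_force: 60.0
```

send_rows(moves="0 0 0 .0017 .036 0 -1; 0 0 0 .0017 .036 0 -1; 0 0 0 .0017 .036 0 -1; 0 0 0 .0017 .036 0 -1; 0 0 0 .0017 .036 0 -1; 0 0 0 .0017 .036 0 -1; 0 0 0 .0017 .036 0 -1; 0 0 0 .0017 .036 0 -1; 0 0 0 .0017 .036 0 -1; 0 0 0 0 .016 0 -1; 0 0 0 0 0 .02 -1; 0 0 0 0 0 .018 -1")

```text
clock: 45.48
position: [0.3718, -0.2943, 0.0708]
ee_rot: [0.002, 0.999, -0.036, 0.002]
contact_force: [0.8, 0.5, -2.7]
gripper_width: 0.268
grip_force: 60.0
```

send_rows(moves="0 0 0 0 0 0 -1; 0 0 0 0 0 0 -1; 0 0 0 0 0 0 -1")

```text
clock: 45.73
position: [0.3711, -0.2914, 0.0701]
ee_rot: [0.001, 0.999, -0.034, 0.001]
contact_force: [-0.5, 0.2, -2.2]
gripper_width: 0.267
grip_force: 60.0
```

```bash
cat >> h.py <<'E'
def laid(y):
    v=view("top"); P=v[4]; b=(abs(P[...,1]-y)<.06)&(P[...,0]>.53)&(P[...,0]<.68)&(P[...,2]>.07)&(P[...,2]<.09)
    q=P[b]; r=cv2.minAreaRect((cast(v[0],np.argwhere(b)[:,::-1],.081)[:,:2]*1000).astype(np.float32)); print("laid cap",np.round(r[0],1),np.round(r[1],1),"plane",np.linalg.lstsq(np.c_[q[:,:2],np.ones(len(q))],q[:,2],rcond=None)[0].round(4))
E
python3 - <<'E'
from h import *
s=avg(2); st(); go(.3705,-.2905,.0505,-3.95)
for c in caps("top"): print(c)
for c in caps("wrist"): print("w",c)
laid(.0885);laid(.1975)
E
```

```text
avg p [ 0.3713 -0.2914  0.0705] yaw -3.93 F [ 0.5  0.6 -2.4]
t 45.83 p [ 0.3713 -0.2914  0.0705] yaw -3.92 tool z [ 0.0021 -0.0021 -1.    ] F [ 0.6  0.3 -2.4] w 0.27 g 60.0
turn z 0.03 shift [-0.0009 -0.0008  0.02  ] dist 0.02
([0.5843, -0.3057], [584.3, -306.0], [79.9, 81.2], 0.7, 951)
laid cap [596.   88.7] [81.9 82.4] plane [ 0.0004 -0.0008  0.0806]
laid cap [604.7 197.3] [82.2 82.3] plane [ 0.0003 -0.0015  0.0809]
```

Both laid caps are flat and within 1 mm of their stubs. Now cap 2.

send_rows(moves="0 0 0 -.001 -.0005 .01 -1; 0 0 0 0 0 .009 -1; 0 0 0 0 0 0 -1; 0 0 0 0 0 0 -1; 0 0 0 0 0 0 -1")

```text
clock: 46.45
position: [0.3691, -0.2897, 0.0493]
ee_rot: [-0.0, 0.999, -0.034, -0.0]
contact_force: [-0.4, -0.4, -1.7]
gripper_width: 0.272
grip_force: 60.0
```

```bash
python3 - <<'E'
from h import *
s=avg(3); st(); z=rot(bot.state()["ee_rot"]).as_matrix()
print("tip underside z", s[2]-.0388+ (z@[.153,0,0])[2],"local x",(s[0]-.6015)*.9976+(s[1]+.2055)*-.0698)
E
```

```text
avg p [ 0.3695 -0.2901  0.0499] yaw -3.95 F [ 0.2 -0.1 -2.4]
t 46.6 p [ 0.3695 -0.2902  0.05  ] yaw -3.95 tool z [ 4.e-04 -4.e-04 -1.e+00] F [-0.5 -0.1 -2.3] w 0.271 g 60.0
tip underside z 0.011136178891694786 local x -0.2255714028338277
```

send_rows(moves="0 0 0 0 0 -.0005 -1; 0 0 0 .007 0 0 -1; 0 0 0 .007 0 0 -1; 0 0 0 0 0 .001 -1; 0 0 0 0 0 .0013 -1; 0 0 0 0 0 0 -1; 0 0 0 .004 0 0 -1; 0 0 0 .005 0 0 -1; 0 0 0 .005 0 0 -1; 0 0 0 .005 0 0 -1; 0 0 0 .005 0 0 -1; 0 0 0 .005 0 0 -1")

```text
clock: 47.6
position: [0.4128, -0.2931, 0.0482]
ee_rot: [0.0, 0.999, -0.034, 0.0]
contact_force: [-3.1, 0.6, 3.3]
gripper_width: 0.272
grip_force: 60.0
```

```bash
python3 - <<'E'
from h import *
s=avg(2); st(); print("local x",(s[0]-.6015)*.9976+(s[1]+.2055)*-.0698)
E
```

```text
avg p [ 0.4135 -0.2932  0.0481] yaw -3.94 F [ 0.6 -0.1 -1.5]
t 47.7 p [ 0.4135 -0.2932  0.0481] yaw -3.94 tool z [ 1.6e-03 -5.0e-04 -1.0e+00] F [ 1.2  0.4 -0.9] w 0.27 g 60.0
local x -0.1813866762991291
```

send_rows(moves="0 0 0 .004 0 .0003 -1; 0 0 0 .005 0 0 -1; 0 0 0 .005 0 0 -1; 0 0 0 .005 0 0 -1; 0 0 0 .005 0 0 -1; 0 0 0 .005 0 0 -1; 0 0 0 .005 0 0 -1; 0 0 0 .005 0 0 -1; 0 0 0 .005 0 0 -1; 0 0 0 0 0 0 -1")

```text
clock: 48.53
position: [0.457, -0.2964, 0.0483]
ee_rot: [0.0, 0.999, -0.034, 0.0]
contact_force: [-2.1, -0.9, 4.8]
gripper_width: 0.271
grip_force: 60.0
```

```bash
python3 - <<'E'
from h import *
s=avg(2); st(); print("local x",(s[0]-.6015)*.9976+(s[1]+.2055)*-.0698)
E
```

```text
avg p [ 0.457  -0.2964  0.0483] yaw -3.94 F [-0.6 -0.9  4.6]
t 48.63 p [ 0.4569 -0.2964  0.0482] yaw -3.95 tool z [ 0.0017 -0.001  -1.    ] F [-0.9 -1.2  5.5] w 0.269 g 60.0
local x -0.13784656357927755
```

send_rows(moves="0 0 0 .005 0 0 -1; 0 0 0 .005 0 0 -1; 0 0 0 .005 0 0 -1; 0 0 0 .005 0 0 -1; 0 0 0 .005 0 0 -1; 0 0 0 .0035 0 0 -1; 0 0 0 0 0 0 -1; 0 0 0 0 0 0 -1")

```text
clock: 49.3
position: [0.4845, -0.2983, 0.0485]
ee_rot: [0.0, 0.999, -0.034, -0.0]
contact_force: [-4.0, -0.6, 7.6]
gripper_width: 0.271
grip_force: 60.0
```

```bash
python3 - <<'E'
from h import *
s=avg(2); st(); print("local x",(s[0]-.6015)*.9976+(s[1]+.2055)*-.0698); load()
E
```

```text
avg p [ 0.4844 -0.2983  0.0485] yaw -3.94 F [-4.4 -0.3  7.6]
t 49.4 p [ 0.4844 -0.2983  0.0485] yaw -3.94 tool z [-4.e-04 -6.e-04 -1.e+00] F [-3.9 -0.   7.7] w 0.276 g 60.0
local x -0.1103010754855363
cap n 14520 mean [0.1131 0.0042 0.0304] rect [114.8   4.3] [82.7 80.7] 89.6 plane [-0.0036  0.0006  0.0308]
blade z near 0.0372
```

The cap sits 4.3 mm to one side of the lifter. I'll carry it over, set it on stub 2, shift the tines underneath and re-lift it to centre it.

send_rows(moves="0 0 0 0 0 -.002 -1; 0 0 0 0 0 -.003 -1; 0 0 0 0 0 -.005 -1; 0 0 0 0 0 -.005 -1; 0 0 0 0 0 -.01 -1; 0 0 0 0 0 -.015 -1; 0 0 0 0 0 -.02 -1; 0 0 0 0 0 -.02 -1; 0 0 0 0 0 -.025 -1; 0 0 0 0 0 -.005 -1; 0 0 0 0 0 0 -1; 0 0 0 0 0 0 -1")

```text
clock: 50.5
position: [0.4844, -0.2977, 0.1573]
ee_rot: [-0.0, 0.999, -0.034, -0.0]
contact_force: [0.1, -0.0, -3.7]
gripper_width: 0.272
grip_force: 60.0
```

```bash
python3 - <<'E'
from h import *
place((.6143,.307))
E
```

```text
avg p [ 0.4836 -0.2972  0.1557] yaw -3.95 F [ 0.2 -0.2 -3.6]
cap n 14684 mean [0.1125 0.0035 0.0305] rect [114.2   3.7] [82.6 81.8] 89.7 plane [-0.0026  0.0005  0.0308]
blade z near 0.0367
cap centre world [ 0.5972 -0.3087  0.1248] tool shift xy [-0.0253 -0.6154] cap underside above stub 0.0438
t 50.75 p [ 0.4837 -0.2973  0.1558] yaw -3.95 tool z [-0.0025  0.0019 -1.    ] F [-0.2  0.6 -3.6] w 0.272 g 60.0
```

send_rows(moves="0 0 0 -.0009 -.006 0 -1; 0 0 0 -.0009 -.012 0 -1; 0 0 0 -.0009 -.018 0 -1; 0 0 0 -.0009 -.0235 0 -1; 0 0 0 -.0009 -.0235 0 -1; 0 0 0 -.0009 -.0235 0 -1; 0 0 0 -.0009 -.0235 0 -1; 0 0 0 -.0009 -.0235 0 -1; 0 0 0 -.0009 -.0235 0 -1; 0 0 0 -.0009 -.0235 0 -1; 0 0 0 -.0009 -.0235 0 -1; 0 0 0 -.0009 -.0235 0 -1")

```text
clock: 51.75
position: [0.4902, -0.0481, 0.1575]
ee_rot: [-0.0, 0.999, -0.034, -0.0]
contact_force: [-0.1, 0.2, -3.3]
gripper_width: 0.271
grip_force: 60.0
```

send_rows(moves="0 0 0 -.0009 -.0235 0 -1; 0 0 0 -.0009 -.0235 0 -1; 0 0 0 -.0009 -.0235 0 -1; 0 0 0 -.0009 -.0235 0 -1; 0 0 0 -.0009 -.0235 0 -1; 0 0 0 -.0009 -.0235 0 -1; 0 0 0 -.0009 -.0235 0 -1; 0 0 0 -.0009 -.0235 0 -1; 0 0 0 -.0009 -.0235 0 -1; 0 0 0 -.0009 -.0235 0 -1; 0 0 0 -.0009 -.0235 0 -1; 0 0 0 -.0009 -.0235 0 -1")

```text
clock: 52.75
position: [0.4983, 0.2338, 0.1575]
ee_rot: [-0.0, 0.999, -0.034, -0.0]
contact_force: [0.7, 0.1, -3.1]
gripper_width: 0.27
grip_force: 60.0
```

send_rows(moves="0 0 0 -.0009 -.0235 0 -1; 0 0 0 -.0009 -.0235 0 -1; 0 0 0 -.0009 -.018 0 -1; 0 0 0 -.0009 -.012 0 -1; 0 0 0 0 -.006 0 -1; 0 0 0 0 0 0.008 -1; 0 0 0 0 0 0.008 -1; 0 0 0 0 0 0.006 -1; 0 0 0 0 0 0 -1; 0 0 0 0 0 0 -1;0 0 0 0 0 0 -1")

```text
clock: 53.67
position: [0.5017, 0.3143, 0.1355]
ee_rot: [0.0, 0.999, -0.035, -0.0]
contact_force: [0.6, 0.1, -2.9]
gripper_width: 0.27
grip_force: 60.0
```

```bash
python3 - <<'E'
from h import *
place((.6143,.307))
E
```

```text
avg p [0.502  0.3146 0.1361] yaw -3.98 F [-0.2 -0.2 -3.6]
cap n 14697 mean [0.1126 0.0033 0.0305] rect [114.5   3.6] [82.7 81.8] 89.3 plane [-0.0029  0.0005  0.0308]
blade z near 0.0367
cap centre world [0.616  0.3031 0.1057] tool shift xy [-0.0019 -0.0038] cap underside above stub 0.0247
t 53.92 p [0.5019 0.3149 0.1362] yaw -3.96 tool z [ 8.e-04  4.e-04 -1.e+00] F [-0.3  0.3 -2.8] w 0.272 g 60.0
```

send_rows(moves="0 0 0 -.0019 -.0013 0 -1; 0 0 0 0 0 .007 -1; 0 0 0 0 0 .007 -1; 0 0 0 0 0 .005 -1; 0 0 0 0 0 .003 -1; 0 0 0 0 0 .003 -1; 0 0 0 0 0 .003 -1; 0 0 0 0 0 .003 -1; 0 0 0 0 0 0 -1; 0 0 0 0 0 0 -1; 0 0 0 0 0 0 -1")

```text
clock: 54.83
position: [0.5001, 0.3164, 0.105]
ee_rot: [-0.0, 0.999, -0.034, 0.0]
contact_force: [-0.7, 0.2, -2.5]
gripper_width: 0.269
grip_force: 60.0
```

```bash
python3 - <<'E'
from h import *
s=avg(2); st(); q,k=load()
E
```

```text
avg p [0.5001 0.3164 0.1051] yaw -3.95 F [-0.7 -0.3 -2.2]
t 54.93 p [0.5001 0.3164 0.1051] yaw -3.95 tool z [ 7.e-04  4.e-04 -1.e+00] F [-0.9 -0.4 -2.1] w 0.271 g 60.0
cap n 15308 mean [0.1108 0.0038 0.0246] rect [112.5   4. ] [82.7 80.4] 89.4 plane [-0.0002 -0.0003  0.0246]
blade z near 0.0366
```

send_rows(moves="0 0 0 0 .0014 0 -1; 0 0 0 0 .0014 0 -1; 0 0 0 0 0 0 -1; 0 0 0 0 0 0 -1; 0 0 0 0 0 -.003 -1; 0 0 0 0 0 -.003 -1; 0 0 0 0 0 -.003 -1; 0 0 0 0 0 -.004 -1; 0 0 0 0 0 -.004 -1; 0 0 0 0 -.0026 0 -1; 0 0 0 0 0 0 -1; 0 0 0 0 0 0 -1")

```text
clock: 56.03
position: [0.4996, 0.3162, 0.1216]
ee_rot: [0.0, 0.999, -0.034, -0.0]
contact_force: [0.3, -0.4, -4.7]
gripper_width: 0.272
grip_force: 60.0
```

```bash
python3 - <<'E'
from h import *
place((.6143,.307))
E
```

```text
avg p [0.4995 0.3161 0.1213] yaw -3.94 F [ 0.  -0.2 -3.8]
cap n 14830 mean [0.1121 0.0009 0.0305] rect [114.1   1.1] [82.7 82.2] 89.7 plane [-0.0024  0.0006  0.0308]
blade z near 0.0367
cap centre world [0.6132 0.3071 0.0908] tool shift xy [0.0011 0.0001] cap underside above stub 0.0098
t 56.28 p [0.4996 0.316  0.1214] yaw -3.95 tool z [-5.e-04 -3.e-04 -1.e+00] F [-0.5 -0.2 -4.2] w 0.268 g 60.0
```

Now centred on the lifter, within 1.1 mm. I'll lay it down.

send_rows(moves="0 0 0 .0011 0 0 -1; 0 0 0 0 0 .004 -1; 0 0 0 0 0 .003 -1; 0 0 0 0 0 .003 -1; 0 0 0 0 0 .004 -1; 0 0 0 0 0 .005 -1; 0 0 0 0 0 .005 -1; 0 0 0 0 0 0 -1; 0 0 0 0 0 0 -1; 0 0 0 0 0 0 -1")

```text
clock: 57.12
position: [0.501, 0.3161, 0.0978]
ee_rot: [-0.0, 0.999, -0.034, 0.0]
contact_force: [0.0, -0.3, -2.4]
gripper_width: 0.271
grip_force: 60.0
```

```bash
python3 - <<'E'
from h import *
s=avg(2); q,k=load()
E
```

```text
avg p [0.5011 0.3162 0.098 ] yaw -3.95 F [ 0.   0.6 -2.2]
cap n 15869 mean [0.1094 0.0013 0.0177] rect [111.2   1.5] [82.3 78.1] 89.4 plane [-0.0003  0.0001  0.0177]
blade z near 0.0367
```

send_rows(moves="0 0 0 -.01 0 0 -1; 0 0 0 -.02 0 0 -1; 0 0 0 -.03 0 0 -1; 0 0 0 -.03 0 0 -1; 0 0 0 -.02 0 0 -1; 0 0 0 -.01 0 0 -1; 0 0 0 0 0 -.02 -1; 0 0 0 0 0 -.03 -1; 0 0 0 .0057 .018 0 -1; 0 0 0 .0057 .0357 0 -1; 0 0 0 .0057 .0357 0 -1; 0 0 0 .0057 .0357 0 -1")

```text
clock: 58.32
position: [0.3954, 0.1969, 0.1482]
ee_rot: [-0.0, 0.999, -0.034, 0.001]
contact_force: [0.1, 0.6, -1.9]
gripper_width: 0.272
grip_force: 60.0
```

send_rows(moves="0 0 0 .0057 .0357 0 -1; 0 0 0 .0057 .0357 0 -1; 0 0 0 .0057 .0357 0 -1; 0 0 0 .0057 .0357 0 -1; 0 0 0 .0057 .0357 0 -1; 0 0 0 .0057 .0357 0 -1; 0 0 0 .0057 .0357 0 -1; 0 0 0 0 .018 0 -1; 0 0 -6 0 0 0 -1; 0 0 -6 0 0 0 -1; 0 0 -6 0 0 0 -1; 0 0 -6 0 0 0 -1")

```text
clock: 59.32
position: [0.4168, -0.0726, 0.148]
ee_rot: [0.0, 0.984, 0.176, 0.0]
contact_force: [-0.7, 0.5, -1.9]
gripper_width: 0.267
grip_force: 60.0
```

send_rows(moves="0 0 -6 0 0 0 -1; 0 0 -6 0 0 0 -1; 0 0 -6 0 0 0 -1; 0 0 -6 0 0 0 -1; 0 0 -6 0 0 0 -1; 0 0 -6 0 0 0 -1; 0 0 -6 0 0 0 -1; 0 0 -6 0 0 0 -1; 0 0 -6 0 0 0 -1; 0 0 -6 0 0 0 -1; 0 0 -7 0 0 0 -1; 0 0 0 0 0 0 -1")

```text
clock: 60.32
position: [0.4168, -0.0722, 0.1479]
ee_rot: [0.0, 0.724, 0.689, 0.0]
contact_force: [1.0, 0.8, -0.9]
gripper_width: 0.27
grip_force: 60.0
```

```bash
python3 - <<'E'
from h import *
bot.snapshot("top"); s=avg(2); st(); go(.4171,-.0715,.0425,87.3)
laid(.0885);laid(.1975);laid(.307)
p,q=blade()
m,p,d,hsv,P=view("wrist"); X,Y,Z=P[...,0],P[...,1],P[...,2]
b=(X>.3)&(X<.55)&(abs(Y)<.2)&(hsv[...,2]<70)&(Z<.009)&(Z>-.002)&(hsv[...,1]<90)
b=cv2.morphologyEx(b.astype(np.uint8),cv2.MORPH_OPEN,np.ones((5,5)))>0
print("mat w",cv2.minAreaRect((P[b][:,:2]*1000).astype(np.float32)),b.sum())
E
```

```text
avg p [ 0.4168 -0.0722  0.1479] yaw 86.88 F [-0.5  0.  -2.7]
t 60.47 p [ 0.4167 -0.0722  0.1478] yaw 86.9 tool z [ 5.e-04 -3.e-04 -1.e+00] F [-1.   0.5 -2. ] w 0.271 g 60.0
turn z -0.4 shift [0.0007 0.0003 0.1053] dist 0.105
laid cap [596.   88.7] [81.9 82.4] plane [ 0.002  -0.0034  0.0801]
laid cap [604.7 197.3] [82.2 82.3] plane [-0.0008  0.0015  0.0811]
laid cap [615. 307.] [82.3 82.5] plane [-0.0012  0.0012  0.0812]
blade n 12535 dz/dx,dy,z0 [ 0.0006 -0.0012  0.0365] rect [91.4 -0.4] [ 78.8 122.9] 89.99 xmax 0.1516
mat w ((423.1620788574219, 53.49004364013672), (126.6811752319336, 60.78014373779297), 87.0127182006836) 7176
```

send_rows(moves="0 0 -.4 .0007 .0003 .01 -1; 0 0 0 0 0 .03 -1; 0 0 0 0 0 .03 -1; 0 0 0 0 0 .02 -1; 0 0 0 0 0 .01 -1; 0 0 0 0 0 .003 -1; 0 0 0 0 0 0 -1; 0 0 0 0 0 0 -1; 0 0 0 0 0 0 -1")

```text
clock: 61.47
position: [0.4181, -0.0717, 0.0459]
ee_rot: [0.001, 0.723, 0.691, 0.001]
contact_force: [0.4, 0.1, -2.5]
gripper_width: 0.271
grip_force: 60.0
```

```bash
python3 - <<'E'
from h import *
s=avg(3); go(.4171,-.0715,.0427,87.3)
E
```

```text
avg p [ 0.4179 -0.0717  0.0458] yaw 87.45 F [ 0.2  0.4 -2.1]
turn z 0.15 shift [ 0.0001 -0.0006  0.0029] dist 0.003
```

send_rows(moves="0 0 0 0 -.0006 .0015 -1; 0 0 0 0 0 .0013 -1; 0 0 0 0 0 0.0004 -1; 0 0 0 0 0 0 -1; 0 0 0 0 0 0 -1; 0 0 0 0 0 0 -.2; 0 0 0 0 0 0 0; 0 0 0 0 0 0 .5; 0 0 0 0 0 0 .5; 0 0 0 0 0 0 .5; 0 0 0 0 0 0 .5; 0 0 0 0 0 0 .5")

```text
clock: 62.62
position: [0.4163, -0.0714, 0.0414]
ee_rot: [-0.0, 0.723, 0.691, -0.0]
contact_force: [-0.1, 0.0, -0.6]
gripper_width: 0.705
grip_force: 0.0
```

send_rows(moves="0 0 0 0 0 -.02 .5; 0 0 0 0 0 -.03 .5; 0 0 0 0 0 -.04 .5; 0 0 0 0 0 -.04 .5; 0 0 0 0 0 -.03 .5; 0 0 0 -.03 0 -.02 .5; 0 0 0 -.03 0 0 .5; 0 0 0 -.03 0 0 .5; 0 0 0 -.03 0 0 .5; 0 0 0 -.03 0 0 .5; 0 0 0 -.03 0 0 .5; 0 0 0 -.03 0 0 .5")

```text
clock: 63.62
position: [0.4067, -0.2827, 0.2214]
ee_rot: [0.0, 0.723, 0.691, 0.0]
contact_force: [0.5, 0.0, 0.0]
gripper_width: 0.751
grip_force: 0.0
```

send_rows(moves="0 0 0 -.03 0 0 .5; 0 0 0 -.03 0 0 .5; 0 0 0 -.03 0 0 .5; 0 0 0 0 0 0 .5; 0 0 0 0 0 0 .5")

```text
clock: 64.03
position: [0.4026, -0.3719, 0.2209]
ee_rot: [-0.001, 0.723, 0.69, 0.0]
contact_force: [-0.4, -0.1, -0.4]
gripper_width: 0.755
grip_force: 0.0
```

```bash
python3 - <<'E'
from h import *
st(); m,p,d,hsv,P=view("top"); cv2.imwrite("pics/top2.png",p[:,:,::-1])
X,Y,Z=P[...,0],P[...,1],P[...,2]; M=(abs(Y)<.2)&(X>.3)&(X<.5)
for b in blobs(M&(hsv[...,2]<80)&(Z<.015)&(Z>-.01),500,9000): print(" mat",cv2.minAreaRect((cast(m,np.argwhere(b)[:,::-1],.004)[:,:2]*1000).astype(np.float32)))
for b in blobs(M&(hsv[...,1]<60)&(hsv[...,2]>110)&(Z<.02)&(Z>-.01),100,9000): print(" blade",cv2.minAreaRect((cast(m,np.argwhere(b)[:,::-1],.0065)[:,:2]*1000).astype(np.float32)),b.sum())
b=M&(Z>.075)&(Z<.1); print(" grip",P[b].mean(0),b.sum(),np.percentile(P[b][:,2],[5,95]))
for y in(.0885,.1975,.307): laid(y)
E
```

```text
t 64.03 p [ 0.4026 -0.3719  0.2209] yaw 87.33 tool z [-7.0e-04  1.2e-03 -1.0e+00] F [-0.4 -0.1 -0.4] w 0.755 g 0.0
 mat ((419.62957763671875, -6.083412170410156), (249.89251708984375, 108.51951599121094), 87.12655639648438)
 blade ((419.4996643066406, -2.9412384033203125), (171.04144287109375, 78.59778594970703), 87.42901611328125) 1468
 grip [ 0.41715227 -0.07114521  0.08613069] 243 [0.08256335 0.0891836 ]
laid cap [596.   88.7] [81.9 82.4] plane [-0.0007 -0.0019  0.0815]
laid cap [604.7 197.3] [82.2 82.3] plane [-0.0004 -0.0002  0.0812]
laid cap [615. 307.] [82.3 82.5] plane [ 0.0027 -0.003   0.0801]
```

View pics/top2.png

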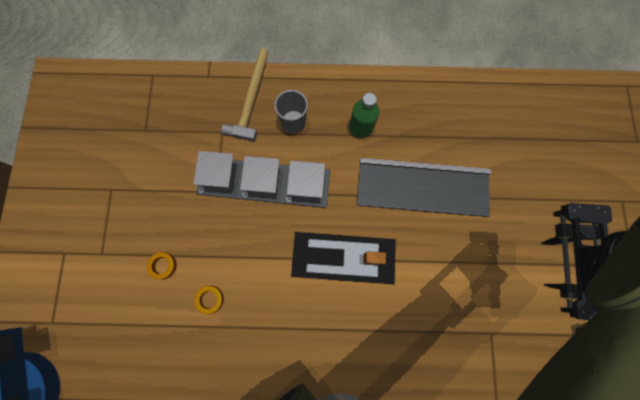

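The top view shows all three caps flat on the stubs at (214,170), (261,176) and (306,182). The lifter is centred on the mat at (343,258), the slab is empty, and the bottle, tin and orange rings are untouched.

```bash
python3 -c "
from station import bot
print(bot.hand_in())"
```

```text
the job is handed in; nothing more can be done
None
```

I handed the job in at about 64 s: all three rings are on the plate over their stubs, all three caps lie flat within about 1 mm of centre on top, and the lifter is back flat on the middle of its mat.

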